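Glue-up: fit the matching half-lap rail to the stile in the corner jig

ROBOT

A 7-joint arm with a two-finger parallel gripper is mounted at the origin on a cart in front of the work surface, level with it; the furniture and walls round the work are solid. World frame = base frame: x ahead of the robot, y to its left, z up, the work surface at z = 0. Lengths are in mm, angles in rad, forces in N, time in s.
With the tool pointing down it reaches from about 350 to 900 mm from the base axis. Payload 7.2 kg.
Tool frame: the origin (TCP) lies at the very end of the fingers, on their centre line; the grasp point (between the pads) lies 19 mm behind it; z points along the fingers, y is the line along which they close (so a half turn about z gives the same grasp; the last joint's range is limited). The gripper opens to 85 mm and grips with 20 to 120 N. Pads are 22 mm wide; open, the fingers measure 114 mm over their backs; the gripper's body (76 mm by 85 mm) begins 54 mm behind the grasp point. The pads swing forward as they close: fully open they stand 13 mm farther back than shut.
Start: joints at [1.224, 0.411, -0.013, 1.596, 0.006, 1.134, -0.082], TCP at [171.989, -600.873, 231.297] pointing down, gripper open.
Joint ranges: [-2.95, 2.95], [-0.29, 1.99], [-1.47, 1.44], [0.14, 2.54], [-1.03, 4.17], [0.13, 1.85], [-2.86, 2.86]. Speed limits (rad/s): [2.39, 2.39, 3.01, 3.01, 3.14, 3.14, 3.14].

INTERFACE

Orientations are given as a unit quaternion [x, y, z, w].
In Python, from workcell import manip gives the robot as it stands.
- The arm moves only by the tool jog_arm, never from a script. Its argument "increments" is one flat list of numbers, 7 for each row, row after row: the shift along the tool's x, y, z in cm, then the turn, a rotation vector about the tool's x, y, z in rad, then the opening, from 0 (shut) to 1 (fully open). A call has 1 to 5 rows; each row shifts and turns the commanded pose from where the row before left it, along the tool's axes as they then stand; what a row does not reach is not made up. A row lasts 1/10 s, in which the tool goes at most 50 mm and 8.59 degrees, less where a joint would pass 70% of its speed; a pose out of reach is approached as far as the arm can. A call is refused whole if a number of a shift passes 5 or a number of a turn 0.15, either way. A call with a gripper value outside its range is refused whole. The fingers move at their own pace and stop on an object; "squeeze" is the grip in N (left out, the last holds). Time passes only in rows, so rows that do not move let the fingers close. It gives the time, the measured TCP pose, the force, the opening and the grip force at its end, in the units of the state.
- manip.read_state(): the state, without advancing time (a new reading comes with each control period).
- manip.get_image(name): name is "scene" or "top" or "wrist"; returns (picture, depth): 480x640x3 uint8, red, green, blue; 480x640 float32, mm along the optical axis (not along the pixel's ray), 0 where there is no reading.
- manip.camera_info(name): a dict with "intrinsics" (3x3 intrinsics, pixels), "T" (4x4, takes a point from camera to world coordinates); the wrist camera has in their place "hand_eye" (4x4, takes a point from camera to tool coordinates, whose origin is the TCP and whose axes are the flange's). Camera axes: x right, y up, looking along -z (the intrinsics and any distortion apply to the point x, -y, -z); pixel columns grow to the right and rows downward; lengths in mm; the calibration is good to about 2 mm. A picture is of the moment at which its call begins: read the wrist's pose just before it. camera_info takes no time and is no camera call.
- manip.close_job(): hands the job in; it is judged then, once.
The state is a dict: "time_s": time; "joint_pos": joint angles; "joint_vel": joint speeds; "joint_torque": joint torques, N m; "tcp_pos": TCP position; "tool_rot": TCP orientation; "contact_force": force on the tool from outside, world axes, zero at the start; "torque": the same for the moment, N m; "opening": finger opening in mm; "grip_force": force on a finger pad.
Only numpy, scipy, OpenCV 4.12 (cv2) and the standard library are available. Lean on these libraries where they do the work, as an engineer would, in place of code of your own. Each camera call takes 0.05 s, during which the arm holds its last target. There are 200 camera calls.

TASK

Make up the half-lap corner in the jig: look which stile lies in the jig and take the one of the two standing rails whose lap is as long as that stile is wide. Lay that rail flat on the bench with its lap face underneath and let go of it, then take it from above and set its lap down on the stile's lap, edge along the side fence and shoulder snug against the stile, and swing the cam lever round until it holds the rail tight against the fence. Leave the other rail standing and the things around undisturbed.

Things in the scene. Friction and masses are not known exactly. Their poses are not given: they have to be found in the camera images.
- jig: corner gluing jig fixed on the bench: two plywood fences 28 high in an L. Origin: their inside corner, on the bench. Back fence along +y to 205 (inner face x = 0, 30 thick), side fence along -x to -132 (inner face y = 0, 28 thick). The stile lies along the back fence; the finished rail lies along the side fence (0 < y < 50), lap end at the back fence, plain end to -x
- jig_corner (a point): the inside corner of the fences, at bench height (the jig's origin)
- jig_cam (a joint): angle of the eccentric cam lever about its upright pivot bolt, rad: open at 0 to 0.3 at the start, grows anticlockwise from above; its disc (25 high) meets a rail lying against the side fence at about 1.5, then pinches it; up to 14 mm clear of it when open; stop at 1.9. It stays where it is left
- cam_pivot (a point): axis of the cam's pivot bolt, at (-105, 81, 25) in the jig's frame
- cam_knob (a point): upright turned wooden knob at the lever's end, 22 in diameter, from 26 to 80 above the bench, 80 from the pivot axis; this point lies on its axis 60 above the bench. At joint value a it lies at angle 1.658 + a from the jig's x axis, seen from the pivot
- stile_wide: pale wooden stile, 190 long, 60 wide (other stile: 40), 30 thick, lying flat, half-lap at one end facing up. One stile lies in the jig's corner, the other spare behind the jig. Origin: outer bottom corner of the lap end; it extends 60 to -x, 190 to +y, 30 up; the lap is its first 53 in y, only 14.5 high there
- stile_wide_lap (a point): where the centre of the rail's lap face comes: on the wide stile's lap, 30 from its outer edge, 25 from its end, 15 above the bench
- stile_narrow: pale wooden stile, 190 long, 40 wide (other stile: 60), 30 thick, lying flat, half-lap at one end facing up. One stile lies in the jig's corner, the other spare behind the jig. Origin: outer bottom corner of the lap end; it extends 40 to -x, 190 to +y, 30 up; the lap is its first 53 in y, only 14.5 high there
- stile_narrow_lap (a point): where the centre of the rail's lap face comes: on the narrow stile's lap, 20 from its outer edge, 25 from its end, 15 above the bench
- rail_long_lap: pale wooden rail, 180 long, 50 wide, 30 thick, with a half-lap 59 long at one end (other rail: 39); stands on its plain end, lap at the top. Origin: centre of the plain end; z along the rail to the lap end, y across the width, x through the thickness. The lap is cut away on the -x side: over the last 59 of z only 0 < x < 15 is left, so the lap face (plane x = 0) looks to -x
- rail_long_lap_lap (a point): centre of this rail's lap face (0, 0, 150.5 in its frame); it comes onto stile_wide_lap
- rail_short_lap: pale wooden rail, 180 long, 50 wide, 30 thick, with a half-lap 39 long at one end (other rail: 59); stands on its plain end, lap at the top. Origin: centre of the plain end; z along the rail to the lap end, y across the width, x through the thickness. The lap is cut away on the -x side: over the last 39 of z only 0 < x < 15 is left, so the lap face (plane x = 0) looks to -x
- rail_short_lap_lap (a point): centre of this rail's lap face (0, 0, 160.5 in its frame); it comes onto stile_narrow_lap
- glue_bottle: wood glue bottle, bystander, 50 across, 157 high; origin: centre of its underside
- try_square: try square lying flat, bystander, 196 x 105 x 17; origin: centre of its underside
- masking_tape: roll of masking tape lying flat, bystander, 105 across, 24 high; origin: centre of its underside
There are look-alikes about, which are no part of the job. What is shaped like the rail_long_lap but yellow is not meant.

How it is judged (in metres and radians):
On the way:
1. the matching rail lies flat on the bench, lap face down, and has been let go (((horizontal distance between stile_wide and jig_corner below 0.02 m and angle between rail_long_lap's own x axis and vertical below 0.08 rad and height (world z) of rail_long_lap below 0.02 m and contact force between the fingers and rail_long_lap below 0.05 N and linear speed of rail_long_lap below 0.02 m/s) or (horizontal distance between stile_narrow and jig_corner below 0.02 m and angle between rail_short_lap's own x axis and vertical below 0.08 rad and height (world z) of rail_short_lap below 0.02 m and contact force between the fingers and rail_short_lap below 0.05 N and linear speed of rail_short_lap below 0.02 m/s))), for 0.2 s.
At the end, for the whole second after the job is handed in: Matching rail flat, lap face down (0.05 rad), square (0.04 rad), lap centre within 5 mm of its place on the lap of the stile in the jig; stile within 6 mm of the corner and 0.04 rad of the fence; cam past 0.9 rad, jig pressing the rail over 3 N; other rail upright (0.1 rad); at rest, released (((horizontal distance between stile_wide and jig_corner below 0.006 m and distance between rail_long_lap_lap and stile_wide_lap below 0.005 m and angle between rail_long_lap's own x axis and vertical below 0.05 rad and angle between the z axis of rail_long_lap and the x axis of jig, either way round below 0.04 rad and angle between the y axis of stile_wide and the y axis of jig, either way round below 0.04 rad and value of joint jig_cam above 0.9 rad and contact force between jig and rail_long_lap above 3 N and angle between rail_short_lap's own z axis and vertical below 0.1 rad and linear speed of rail_long_lap below 0.01 m/s) or (horizontal distance between stile_narrow and jig_corner below 0.006 m and distance between rail_short_lap_lap and stile_narrow_lap below 0.005 m and angle between rail_short_lap's own x axis and vertical below 0.05 rad and angle between the z axis of rail_short_lap and the x axis of jig, either way round below 0.04 rad and angle between the y axis of stile_narrow and the y axis of jig, either way round below 0.04 rad and value of joint jig_cam above 0.9 rad and contact force between jig and rail_short_lap above 3 N and angle between rail_long_lap's own z axis and vertical below 0.1 rad and linear speed of rail_short_lap below 0.01 m/s))); the robot touches nothing.
It fails at once if the rail that does not match is moved by more than 30 mm or tipped ((horizontal distance between stile_wide and jig_corner below 0.02 m and (distance of rail_short_lap from where it was at the start of the episode above 0.03 m or angle between rail_short_lap's own z axis and vertical above 0.3 rad)) or (horizontal distance between stile_narrow and jig_corner below 0.02 m and (distance of rail_long_lap from where it was at the start of the episode above 0.03 m or angle between rail_long_lap's own z axis and vertical above 0.3 rad))).
It fails at once if a bystander (glue bottle, try square, masking tape) is moved by more than 30 mm (distance of any of glue_bottle, try_square, masking_tape from where it was at the start of the episode above 0.03 m).
It also fails if it takes over 67 s, if anything falls off the work surface, if the arm or the gripper's body presses on something with over 40 N, if the wrist force passes 120 N, or if a joint passes its speed limit or range.

## Working session

There is one attempt and no reset: what is moved stays moved. The work goes in short steps, Python scripts to look and compute and a tool call to move; the robot and the scene stay as the last step left them, time stands still between calls to the robot, and variables do not carry over. Pictures are saved under pics/ and viewed, at most 10 in all, crops included, and the job is handed in when it is done.

Besides the shell and the picture viewer there is one more tool, called after ">>>" as name(argument=value, ...) on one line, values as JSON. jog_arm: Moves the arm, as the interface text tells. Its arguments: {"type":"object","properties":{"increments":{"type":"array"},"squeeze":{"type":"number"}},"required":["increments"]}

```bash
mkdir -p pics; ls
cat > h.py <<'E'
import numpy as np, cv2, json
from workcell import manip
from scipy.spatial.transform import Rotation as R
def snap(n,f):
    s=manip.read_state(); im,d=manip.get_image(n); ci=manip.camera_info(n)
    K=np.array(ci["intrinsics"])
    if "T" in ci: T=np.array(ci["T"])
    else:
        W=np.eye(4); W[:3,:3]=R.from_quat(s["tool_rot"]).as_matrix(); W[:3,3]=s["tcp_pos"]; T=W@np.array(ci["hand_eye"])
    cv2.imwrite(f"pics/{f}.png",im[:,:,::-1]); np.savez(f"pics/{f}.npz",im=im,d=d,K=K,T=T)
def load(f): return dict(np.load(f"pics/{f}.npz"))
def pts(o):
    "world point for each pixel (480,640,3)"
    v,u=np.mgrid[0:480,0:640]; K=o["K"]; d=o["d"]
    P=np.stack([(u-K[0,2])/K[0,0]*d,-(v-K[1,2])/K[1,1]*d,-d,np.ones_like(d)],-1)
    return (P@o["T"].T)[...,:3]
def ray(o,u,v,z):
    "pixel to world at height z"
    K=o["K"]; r=o["T"][:3,:3]@np.array([(u-K[0,2])/K[0,0],-(v-K[1,2])/K[1,1],-1]); c=o["T"][:3,3]
    return c+r*(z-c[2])/r[2]
def proj(o,p):
    q=np.linalg.inv(o["T"])@np.append(p,1); K=o["K"]
    return K[0,0]*q[0]/-q[2]+K[0,2], K[1,1]*q[1]/q[2]+K[1,2]
E
python3 - <<'E'
from h import *
for n in ("scene","top"):
    snap(n,n+"0"); c=manip.camera_info(n); print(n,{k:(np.round(v,2).tolist() if k!='name' else v) for k,v in c.items()})
print(manip.camera_info("wrist"))
print(manip.read_state())
E
```

```text
pics
scene {'intrinsics': [[491.41, 0.0, 324.43], [0.0, 491.41, 236.47], [0.0, 0.0, 1.0]], 'T': [[-0.8, 0.45, -0.39, 72.95], [-0.6, -0.61, 0.51, 775.17], [-0.01, 0.65, 0.76, 1170.95], [0.0, 0.0, 0.0, 1.0]]}
top {'intrinsics': [[515.9, 0.0, 316.48], [0.0, 515.9, 242.45], [0.0, 0.0, 1.0]], 'T': [[-0.07, 0.98, -0.2, 290.06], [-1.0, -0.07, 0.02, 90.92], [0.0, 0.2, 0.98, 1591.74], [0.0, 0.0, 0.0, 1.0]]}
{'intrinsics': array([[419.06522094,   0.        , 313.67957603],
       [  0.        , 419.06522094, 245.17424749],
       [  0.        ,   0.        ,   1.        ]]), 'hand_eye': array([[-8.47412293e-04,  9.59154664e-01,  2.82880915e-01,
         7.31684992e+01],
       [ 9.99999589e-01,  9.03825223e-04, -6.89202836e-05,
         1.29508587e+00],
       [-3.21780118e-04,  2.82880741e-01, -9.59155036e-01,
        -1.42833639e+02],
       [ 0.00000000e+00,  0.00000000e+00,  0.00000000e+00,
         1.00000000e+00]])}
{'time_s': 0.1, 'joint_pos': array([ 1.22375955,  0.41183732, -0.01273894,  1.59694564,  0.00560076,
        1.13429135, -0.08221737]), 'joint_vel': array([ 1.54222737e-03, -1.73501956e-03,  6.45925953e-04, -2.76925142e-03,
        3.03902874e-05, -8.16724995e-04,  8.76133689e-04]), 'joint_torque': array([ 2.86225339e-03, -6.01823759e+01,  6.84289187e-01, -3.00091517e+01,
        1.40693973e-02,  6.40093334e-03, -3.79042990e-05]), 'tcp_pos': array([ 171.88246524, -600.44577618,  230.5321855 ]), 'tool_rot': array([ 9.90294522e-01,  1.38982863e-01, -1.45739363e-04, -7.08193693e-04]), 'contact_force': array([-0.50025791,  0.04736127, -0.84863573]), 'torque': array([-0.04357968, -0.04653999, -0.00702069]), 'grip_force': 0.0, 'opening': 84.95556507965019}
```

View pics/top0.png

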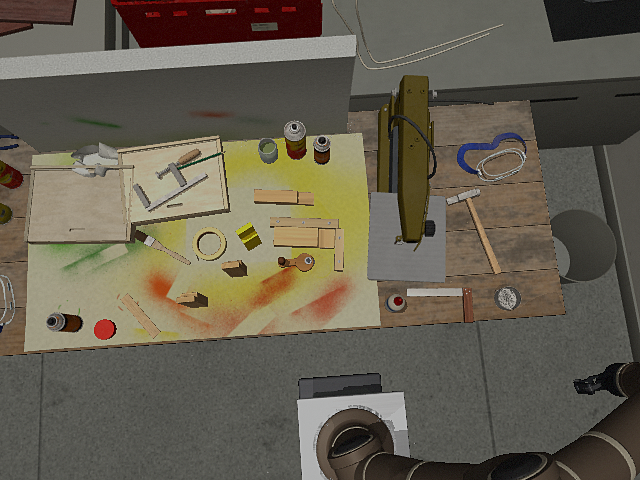

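View pics/scene0.png

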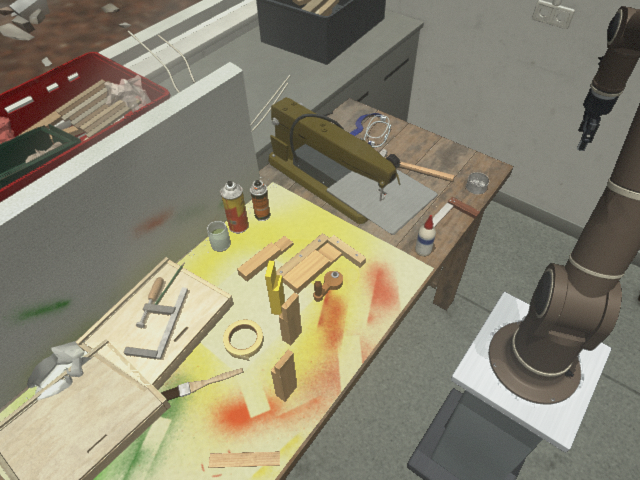

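The top view shows the jig around (305,245), its back fence running to image left (world +y). The two standing rails are near (233,268) and (192,299), the yellow decoy is at (248,236), the tape at (210,245) and the glue bottle at (395,300). I'll enlarge both views.

Run:
```python
from h import *
o=load("top0"); c=cv2.resize(o["im"][180:320,165:360,::-1],None,fx=4.1,fy=4.1,interpolation=cv2.INTER_CUBIC); cv2.imwrite("pics/topc.png",c)
o=load("scene0"); c=cv2.resize(o["im"][220:420,220:400,::-1],None,fx=3,fy=3,interpolation=cv2.INTER_CUBIC); cv2.imwrite("pics/scenec.png",c)
for n in("top0","scene0"):
    o=load(n);P=pts(o);
    m=(P[...,2]>165)&(P[...,2]<195)&(P[...,0]>250)&(P[...,0]<800)&(P[...,1]>-100)&(P[...,1]<600)
    nl,lab,st,ce=cv2.connectedComponentsWithStats(m.astype(np.uint8))
    for i in range(1,nl):
        if st[i,4]>8: print(n,st[i],P[lab==i].mean(0).round(1),P[lab==i].min(0).round(1),P[lab==i].max(0).round(1), o["im"][lab==i].mean(0).round())
```

```text
top0 [235 222  19  14 116] [634.1 267.6 179. ] [618.1 243.7 166. ] [652.  292.9 189.8] [153. 150.  31.]
top0 [221 262  19   8 114] [532.9 310.9 178.8] [524.8 286.4 168.9] [541.5 336.7 187.3] [154. 126.  84.]
top0 [176 296  20   8 119] [447.5 436.  179.6] [440.1 411.2 165.9] [455.8 462.2 189.1] [151. 123.  82.]
scene0 [265 261  10  19 132] [630.6 274.2 177.2] [614.6 246.5 165.7] [649.  296.4 184.3] [205. 194.  78.]
scene0 [281 292  18  22 170] [529.8 317.3 176.7] [522.6 288.3 165. ] [542.  341.4 183.4] [180. 151. 106.]
scene0 [274 349  20  23 200] [444.7 441.6 177.5] [437.7 415.2 165.4] [454.3 466.3 183.2] [179. 149. 105.]
```

View pics/topc.png

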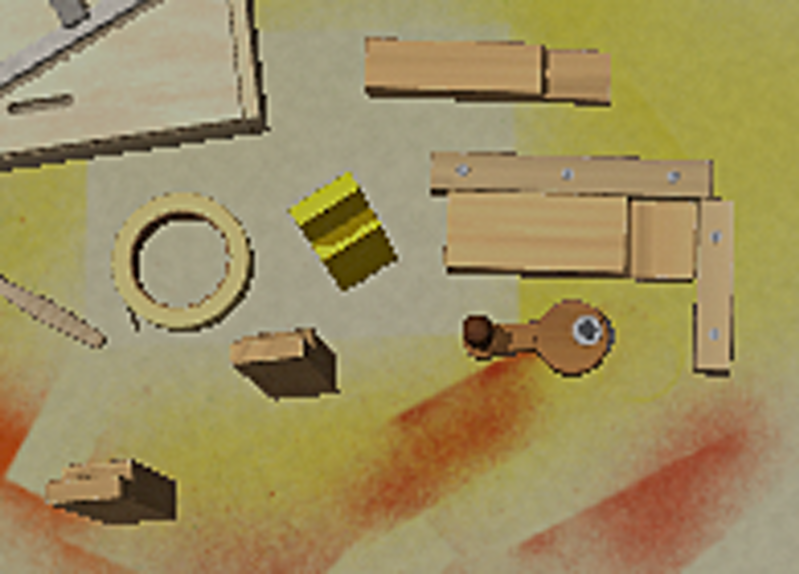

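View pics/scenec.png

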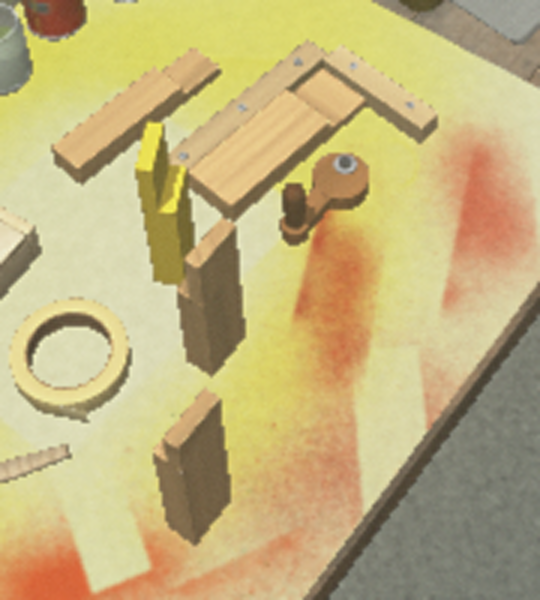

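The stile in the jig is the wide one: in the crop it is clearly wider than the spare. So I need the long-lap rail. Next I'll measure the shoulder heights, fit the jig pose, and find the cam.

Run:
```python
from h import *
for n,boxes in(("scene0",[(276,288,306,348),(268,344,300,404)]),("top0",[(215,255,250,280),(170,288,212,310)])):
    o=load(n);P=pts(o)
    for b in boxes:
        Q=P[b[1]:b[3],b[0]:b[2]].reshape(-1,3); Q=Q[Q[:,2]>15]
        print(n,b,"hist z",np.histogram(Q[:,2],bins=np.arange(15,195,6))[0])
        S=Q[(Q[:,2]>100)&(Q[:,2]<160)]
        print(" x max per z:",[(int(z),Q[(abs(Q[:,2]-z)<4)][:,[0,1]].max(0).round(1).tolist(),Q[(abs(Q[:,2]-z)<4)][:,[0,1]].min(0).round(1).tolist()) for z in(60,100,110,118,125,132,139,146,160,177)])
# jig : fit from top view corners at known heights
o=load("top0")
f=lambda x,y:(165+x/4.1-.4,180+y/4.1-.4)
for nm,x,y,z in [("back outer left",432,153,28),("back outer right",712,160,28),("back fr left",432,190,28),("side out top",733,201,28),("side bot r",731,373,28),("side bot l",695,370,28),("side in top",699,200,28),("stile far left top",447,193,30),("stile near left",446,268,30),("stile near lap sh",627,274,30),("stile lap near R",694,279,14.5),("pivot",587,329,30),("knob",479,328,80)]:
    print(nm,ray(o,*f(x,y),z).round(1))
P=pts(o); print(P[240:246,300].round(1)[:, 2], "bench z", np.median(P[300:320,260:300,2]))
```

```text
scene0 (276, 288, 306, 348) hist z [40 43 29 38 37 35 38 40 35 35 40 36 33 35 35 35 27 55 29 16 30 23 27 21
 23 25 43 99  3]
 x max per z: [(60, [623.8, 341.0], [522.3, 242.8]), (100, [610.0, 341.5], [522.5, 266.9]), (110, [608.7, 341.7], [522.8, 271.2]), (118, [611.5, 341.9], [523.2, 276.5]), (125, [607.8, 340.6], [523.2, 279.0]), (132, [537.2, 340.3], [523.2, 290.6]), (139, [537.6, 341.2], [521.9, 289.0]), (146, [537.9, 341.1], [522.5, 293.6]), (160, [535.6, 340.6], [522.9, 292.7]), (177, [542.0, 341.4], [522.8, 288.3])]
scene0 (268, 344, 300, 404) hist z [ 19  27  26  21  24  25  26  23  24  27  30  20  28  25  25  33  32  17
  36  29  35  31  31  20  31  21  38 139   2]
 x max per z: [(60, [465.2, 465.3], [438.1, 417.9]), (100, [466.7, 465.9], [437.9, 419.0]), (110, [466.4, 465.6], [437.5, 418.2]), (118, [469.5, 465.6], [437.9, 415.5]), (125, [467.0, 466.4], [437.5, 416.2]), (132, [466.8, 466.5], [437.3, 415.2]), (139, [467.7, 465.6], [437.9, 419.9]), (146, [463.2, 465.9], [437.6, 417.3]), (160, [452.5, 465.3], [438.0, 416.6]), (177, [454.3, 466.3], [438.3, 415.2])]
top0 (215, 25
[... 833 characters left out ...]
.2, 411.5]), (132, [468.2, 460.7], [440.0, 412.1]), (139, [470.6, 460.7], [440.2, 411.2]), (146, [470.5, 458.7], [440.3, 411.2]), (160, [456.3, 458.4], [440.4, 411.8]), (177, [455.8, 462.2], [440.2, 411.2])]
back outer left [702.5 204.1  28. ]
back outer right [681.8  -8.4  28. ]
back fr left [673.6 205.6  28. ]
side out top [648.7 -21.8  28. ]
side bot r [517.4  -9.4  28. ]
side bot l [521.6  17.2  28. ]
side in top [651.3   3.9  28. ]
stile far left top [669.9 194.3  30. ]
stile near left [612.  198.2  30. ]
stile near lap sh [597.7  62.6  30. ]
stile lap near R [593.3  11.8  14.5]
pivot [558.   95.5  30. ]
knob [555.7 173.4  80. ]
[33.4 35.  32.1 23.3 30.7 33. ] bench z 1.1664840913805392
```

Rail A, near (539,313), has its shoulder at about 121 mm, so it is the long-lap rail. Rail B near (453,437) is the short one and stays. The jig corner is at about (651,4) with a yaw of about -0.1. I'll move over and watch the joints as I go.

>>> jog_arm(increments=[3.0, -3.9, -0.5, 0, 0, 0, 1, 3.0, -3.9, -0.5, 0, 0, 0, 1, 3.0, -3.9, -0.5, 0, 0, 0, 1, 3.0, -3.9, -0.5, 0, 0, 0, 1, 3.0, -3.9, -0.5, 0, 0, 0, 1])

```text
time_s: 0.6
tcp_pos: [262.8, -370.0, 256.2]
tool_rot: [0.99, 0.139, -0.0, -0.0]
contact_force: [0.9, 0.5, 0.5]
opening: 85.5
grip_force: 0.0
```

```bash
cat >> h.py <<'E'
def log():
    s=manip.read_state(); t=R.from_quat(s["tool_rot"]).as_matrix()
    open("log.jsonl","a").write(json.dumps([list(s["joint_pos"]),list(s["tcp_pos"]),list(s["tool_rot"])])+"\n")
    print(round(s["time_s"],2),"j",s["joint_pos"].round(3),"p",s["tcp_pos"].round(1),"tx",t[:,0].round(3),"ty",t[:,1].round(3),"tz",t[:,2].round(3),"F",s["contact_force"].round(1),"open",round(s["opening"],1),"grip",round(s["grip_force"],1))
E
python3 -c "from h import *;log()"
```

```text
0.6 j [ 0.976  0.101 -0.139  1.949  0.016  1.094 -0.462] p [ 262.8 -370.   256.2] tx [ 0.961  0.275 -0.   ] ty [ 0.275 -0.961 -0.   ] tz [-0.  0. -1.] F [0.9 0.5 0.5] open 85.5 grip 0.0
```

>>> jog_arm(increments=[3.0, -3.9, -0.5, 0, 0, 0, 1, 3.0, -3.9, -0.5, 0, 0, 0, 1, 3.0, -3.9, -0.5, 0, 0, 0, 1, 3.0, -3.9, -0.5, 0, 0, 0, 1, 3.0, -3.9, -0.5, 0, 0, 0, 1])

```text
time_s: 1.1
tcp_pos: [353.1, -141.4, 281.5]
tool_rot: [0.99, 0.139, 0.0, 0.0]
contact_force: [0.8, -0.2, 0.0]
opening: 85.9
grip_force: 0.0
```

```bash
python3 -c "from h import *;log()"
```

```text
1.1 j [ 0.695 -0.047 -0.419  2.036 -0.02   1.148 -1.007] p [ 353.1 -141.4  281.5] tx [0.961 0.275 0.   ] ty [ 0.275 -0.961  0.001] tz [ 0.    -0.001 -1.   ] F [ 0.8 -0.2  0. ] open 85.9 grip 0.0
```

>>> jog_arm(increments=[3.0, -3.9, -0.5, 0, 0, 0, 1, 3.0, -3.9, -0.5, 0, 0, 0, 1, 3.0, -3.9, -0.5, 0, 0, 0, 1, 3.0, -3.9, -0.5, 0, 0, 0, 1, 3.0, -3.9, -0.5, 0, 0, 0, 1])

```text
time_s: 1.6
tcp_pos: [443.8, 87.1, 306.6]
tool_rot: [0.99, 0.139, 0.0, 0.0]
contact_force: [1.1, -0.7, -0.6]
opening: 85.1
grip_force: 0.0
```

Run:
```python
from h import *
log(); snap("wrist","w1")
o=load("w1"); P=pts(o); ok=o["d"]>0
print("view", P[10,10].round(),P[10,630].round(),P[470,10].round(),P[470,630].round())
```

```text
1.6 j [ 0.379  0.105 -0.725  1.846  0.075  1.218 -1.662] p [443.8  87.1 306.6] tx [0.962 0.275 0.   ] ty [ 0.275 -0.962  0.   ] tz [ 0.001 -0.    -1.   ] F [ 1.1 -0.7 -0.6] open 85.1 grip 0.0
view [534. 413.   1.] [655. -98. 103.] [427. 149. 376.] [470.  30. 385.]
```

View pics/w1.png

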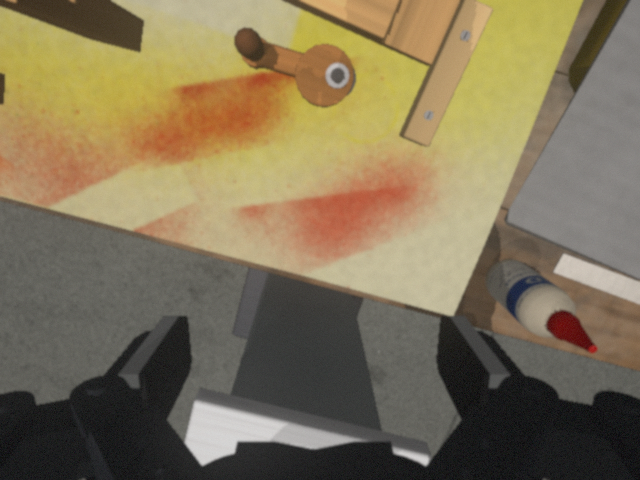

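The wrist view shows the cam at about (325,75), its knob at (248,42), the side fence with its end at (415,135), and the bench's near edge. Now I'll fit a kinematic model to check that a forward-pointing grasp is reachable, and measure the rail, jig and clear space.

```bash
cat > fk.py <<'E'
import numpy as np, json
from scipy.spatial.transform import Rotation as R
from scipy.optimize import least_squares
S=None
def fk(j,p):
    d1,L1,a1,L2,a2,Lt,a3,c1,c7=p[:9]
    z=lambda t:R.from_rotvec([0,0,t]).as_matrix(); y=lambda t:R.from_rotvec([0,t,0]).as_matrix()
    A=z(-j[0]+c1); x=np.array([0,0,d1])
    A=A@y(j[1]); x=x+A@[0,0,L1]
    A=A@z(-j[2]); x=x+A@[a1,0,0]; A=A@y(j[3]); x=x+A@[a2,0,L2]
    A=A@z(-j[4])@y(j[5]); x=x+A@[a3,0,Lt]; A=A@z(-j[6]+c7)
    return x,A
def fit():
    D=[json.loads(l) for l in open("log.jsonl")]
    D.append([[1.22375955,0.41183732,-0.01273894,1.59694564,0.00560076,1.13429135,-0.08221737],[171.88,-600.45,230.53],[0.990294522,0.138982863,0,0]])
    def f(p):
        r=[]
        for j,t,q in D:
            x,A=fk(j,p); r+=list(x-t)+list(300*(A-R.from_quat(q).as_matrix()).ravel())
        r+=list(1e-2*(np.array(p[:7])-[300,330,0,320,0,250,0])); return r
    best=None
    for c7 in(0,np.pi/2,np.pi,-np.pi/2):
        s=least_squares(f,[300,330,0,320,0,250,0,0,c7])
        if best is None or s.cost<best.cost: best=s
    return best
LO=np.array([-2.95,-.29,-1.47,.14,-1.03,.13,-2.86]);HI=np.array([2.95,1.99,1.44,2.54,4.17,1.85,2.86])
def ik(pos,A,p,j0):
    best=None
    rng=np.random.default_rng(0)
    for k in range(6):
        s0=np.clip(j0+(rng.normal(size=7)*.5 if k else 0),LO+.02,HI-.02)
        def f(j):
            x,B=fk(j,p); return np.r_[(x-pos)/100,(B-A).ravel(),.002*(j-j0)]
        s=least_squares(f,s0,bounds=(LO+.01,HI-.01))
        x,B=fk(s.x,p); e=(np.linalg.norm(x-pos),np.linalg.norm(B-A))
        if best is None or e[0]/100+e[1]<best[1][0]/100+best[1][1]: best=(s.x,e)
    return best
E
python3 - <<'E'
from fk import *; from h import *
b=fit(); print(b.cost,b.x.round(3)); np.save("p.npy",b.x)
j0=manip.read_state()["joint_pos"]
for x,z in((520,100),(540,130),(540,160),(500,60),(450,60)):
  for pitch in(0,.2,.4):
    for yaw in (0,.3):
      tz=R.from_rotvec([0,0,yaw]).apply([np.cos(pitch),0,-np.sin(pitch)]); ty=R.from_rotvec([0,0,yaw]).apply([0,-1,0]); A=np.c_[np.cross(ty,tz),ty,tz]
      j,e=ik(np.array([x,313,z]),A,b.x,j0); print(x,z,pitch,yaw,np.round(e,2),j.round(2))
E
```

```text
162.63896210546548 [ 2.09389e+02  5.53809e+02 -4.60100e+00  4.01421e+02 -3.14350e+01
  3.46051e+02 -2.94180e+01 -9.10000e-02  1.47900e+00]
520 100 0 0 [23.33  0.49] [-2.08  1.85  1.43  2.23 -1.02  0.14 -2.51]
520 100 0 0.3 [35.25  0.85] [-2.13  1.98  1.43  2.23 -1.02  0.14 -2.63]
520 100 0.2 0 [11.78  0.52] [-2.03  1.63  1.43  2.22 -1.02  0.14 -2.29]
520 100 0.2 0.3 [19.79  0.9 ] [-2.04  1.61  1.43  2.21 -1.02  0.14 -2.21]
520 100 0.4 0 [10.88  0.47] [-1.95  1.27  1.35  2.22 -1.02  0.14 -1.96]
520 100 0.4 0.3 [18.81  0.85] [-1.69  0.69  1.04  2.2   0.51  0.14 -2.85]
540 130 0 0 [19.12  0.63] [-1.99  1.56  1.43  2.18 -0.42  0.14 -2.85]
540 130 0 0.3 [23.39  0.99] [-1.98  1.5   1.43  2.19 -1.02  0.14 -2.15]
540 130 0.2 0 [11.66  0.54] [-1.96  1.43  1.43  2.19 -1.02  0.14 -2.1 ]
540 130 0.2 0.3 [19.39  0.9 ] [-1.97  1.37  1.43  2.19 -1.02  0.14 -1.96]
540 130 0.4 0 [11.81  0.52] [-1.88  1.06  1.3   2.18  0.04  0.14 -2.85]
540 130 0.4 0.3 [16.57  0.75] [-1.8   0.83  1.24  2.19 -1.02  0.14 -1.41]
540 160 0 0 [18.13  0.7 ] [-1.96  1.37  1.43  2.18 -0.24  0.14 -2.85]
540 160 0 0.3 [20.24  1
[... 494 characters left out ...]
[11.53  0.5 ] [-2.09  1.75  1.38  2.23 -1.02  0.14 -2.42]
500 60 0.2 0.3 [19.58  0.88] [-2.13  1.88  1.39  2.23 -1.02  0.14 -2.49]
500 60 0.4 0 [11.44  0.49] [-2.    1.38  1.31  2.23 -1.02  0.14 -2.09]
500 60 0.4 0.3 [18.76  0.84] [-1.93  1.17  1.26  2.23 -1.02  0.14 -1.77]
450 60 0 0 [9.47 0.37] [-2.27  1.98  1.36  2.31 -1.02  0.14 -2.65]
450 60 0 0.3 [18.89  0.76] [-2.29  1.98  1.36  2.31 -1.02  0.14 -2.66]
450 60 0.2 0 [10.99  0.45] [-2.21  1.75  1.35  2.31 -1.02  0.14 -2.45]
450 60 0.2 0.3 [19.6   0.82] [-2.26  1.89  1.35  2.3  -1.02  0.14 -2.52]
450 60 0.4 0 [11.18  0.45] [-2.12  1.4   1.31  2.31 -1.02  0.14 -2.15]
450 60 0.4 0.3 [19.23  0.8 ] [-2.08  1.25  1.29  2.3  -1.02  0.14 -1.89]
```

Run:
```python
from h import *
# rail faces: yaw
for n,b in(("scene0",(276,285,306,350)),("top0",(215,255,250,282))):
    o=load(n);P=pts(o);Q=P[b[1]:b[3],b[0]:b[2]].reshape(-1,3)
    m=(Q[:,2]>20)&(Q[:,2]<165)&(Q[:,0]<532)&(Q[:,0]>515); F=Q[m]
    c=np.polyfit(F[:,1],F[:,0],1); print(n,"near face: x=%.1f at y=313, slope %.3f, n=%d, y %.1f..%.1f"%(np.polyval(c,313),c[0],m.sum(),*np.percentile(F[:,1],[1,99])))
    T=Q[(Q[:,2]>168)]; print(" top",T.mean(0).round(1), cv2.minAreaRect(T[:,:2].astype(np.float32)))
# near bench edge & obstacles height map from top
o=load("top0");P=pts(o)
for nm,b,zr in(("tape",(188,225,230,265),(12,40)),):
    Q=P[b[1]:b[3],b[0]:b[2]].reshape(-1,3);Q=Q[(Q[:,2]>zr[0])&(Q[:,2]<zr[1])]; print(nm,Q.min(0).round(),Q.max(0).round())
for u,v in((300,334),(200,340),(262,334)): print("edge",ray(o,u,v,0).round())
for u,v in((248,225),(262,238),(250,250),(238,236)): print("decoy px",P[v,u].round())
```

```text
scene0 near face: x=524.8 at y=313, slope 0.023, n=477, y 290.9..340.7
 top [507.6 339.2 225.4] ((318.6094665527344, 543.4375610351562), (42.61359405517578, 674.0626220703125), 43.05376434326172)
top0 near face: x=526.5 at y=313, slope -0.051, n=148, y 286.8..336.0
 top [524.6 303.4 226.7] ((425.76214599609375, 200.73036193847656), (346.4866943359375, 43.000213623046875), 46.05467987060547)
tape [577. 347.  12.] [688. 465.  34.]
edge [337. 135.   0.]
edge [341. 438.   0.]
edge [345. 250.   0.]
decoy px [644. 256. 177.]
decoy px [642. 235.   3.]
decoy px [607. 274.   4.]
decoy px [655. 310.  -1.]
```

```bash
cat > fk2.py <<'E'
import numpy as np, json, itertools
from scipy.spatial.transform import Rotation as R
from scipy.optimize import least_squares
def fk(j,p,s):
    # generic: each joint has offset vector before it; axes z,y,z,y,z,y,z in straight-up pose; tool fixed transform
    ax=['z','y','z','y','z','y','z']; A=np.eye(3); x=np.zeros(3)
    off=[[0,0,0],[0,0,p[0]],[0,p[1],p[2]],[p[3],0,0],[p[4],p[5],p[6]],[p[7],0,0],[p[8],p[9],0]]
    for i in range(7):
        x=x+A@off[i]; th=s[i]*j[i]+(p[12] if i==0 else 0); v=[0,0,th] if ax[i]=='z' else [0,th,0]
        A=A@R.from_rotvec(v).as_matrix()
    A=A@R.from_rotvec([0,0,p[11]]).as_matrix(); x=x+A@[0,0,p[10]]
    return x,A
P0=np.array([300,0,330,0,0,0,320,0,0,0,250,0,0.])
def data():
    D=[json.loads(l) for l in open("log.jsonl")]
    D.append([[1.22375955,0.41183732,-0.01273894,1.59694564,0.00560076,1.13429135,-0.08221737],[171.88,-600.45,230.53],[0.990294522,0.138982863,0,0]])
    return D
def fit(s,D,w=1e-2):
    def f(p):
        r=[]
        for j,t,q in D:
            x,A=fk(j,p,s); r+=list(x-t)+list(300*(A-R.from_quat(q).as_matrix()).ravel())
        return np.r_[r,w*(p-P0)[:11]]
    best=None
    for c7 in(0,np.pi/2,np.pi,-np.pi/2):
        q=P0.copy();q[11]=c7
        b=least_squares(f,q)
        if best is None or b.cost<best.cost: best=b
    return best
E
python3 - <<'E'
from fk2 import *
D=data();res=[]
for s5,s3,s7,s1 in itertools.product((1,-1),repeat=4):
    s=(s1,1,s3,1,s5,1,s7); b=fit(s,D); res.append((b.cost,s,b.x.round(2)))
for r in sorted(res,key=lambda r:r[0])[:4]: print(r)
E
```

```text
(np.float64(3.4971241439810927), (-1, 1, -1, 1, -1, 1, -1), array([ 2.4411e+02, -3.0380e+01,  5.3230e+02,  4.3000e-01, -3.7000e+00,
       -1.4880e+01,  4.5107e+02,  8.8700e+00, -3.4900e+00, -3.4700e+00,
        3.0518e+02,  1.5700e+00,  0.0000e+00]))
(np.float64(2193.4095447810423), (-1, 1, -1, 1, 1, 1, -1), array([-3.0000e-01, -2.2500e+01,  5.3747e+02, -7.8000e-01,  1.0887e+02,
       -2.9970e+01,  4.4100e+02, -1.3363e+02,  1.3500e+00,  5.6900e+00,
        9.7260e+01,  1.5500e+00, -0.0000e+00]))
(np.float64(10089.381184116168), (1, 1, 1, 1, 1, 1, 1), array([-5.83560e+02, -1.58519e+03, -4.27890e+02,  1.82840e+02,
       -2.05200e+03,  1.55000e+02, -4.76610e+02, -3.81050e+02,
        1.17739e+03,  1.05217e+03,  1.11399e+03,  4.28000e+00,
        1.30000e-01]))
(np.float64(12003.741906724941), (1, 1, 1, 1, -1, 1, 1), array([-1.16007e+03, -1.47427e+03, -5.16770e+02,  2.04130e+02,
       -9.14590e+02,  2.06899e+03, -2.01440e+02, -1.03836e+03,
        1.20819e+03, -9.67540e+02, -1.03290e+02,  4.31000e+00,
        1.40000e-01]))
```

```bash
cat >> fk2.py <<'E'
SG=(-1,1,-1,1,-1,1,-1)
LO=np.array([-2.95,-.29,-1.47,.14,-1.03,.13,-2.86]);HI=np.array([2.95,1.99,1.44,2.54,4.17,1.85,2.86])
def ik(pos,A,p,j0,n=8):
    best=None; rng=np.random.default_rng(0)
    for k in range(n):
        s0=np.clip(j0+(rng.normal(size=7)*.6 if k else 0),LO+.02,HI-.02)
        def f(j):
            x,B=fk(j,p,SG); return np.r_[(x-pos)/100,(B-A).ravel(),.001*(j-j0)]
        s=least_squares(f,s0,bounds=(LO+.01,HI-.01))
        x,B=fk(s.x,p,SG); e=(np.linalg.norm(x-pos),np.linalg.norm(B-A))
        if best is None or e[0]/100+e[1]<best[1][0]/100+best[1][1]-.01: best=(s.x,e)
    return best
def tool(pitch,yaw):
    Z=R.from_rotvec([0,0,yaw]); tz=Z.apply([np.cos(pitch),0,-np.sin(pitch)]); ty=Z.apply([0,-1,0]); return np.c_[np.cross(ty,tz),ty,tz]
E
python3 - <<'E'
from fk2 import *; from h import manip
b=fit(SG,data()); p=b.x; np.save("p.npy",p)
j0=manip.read_state()["joint_pos"]
for x,y,z in((545,313,90),(545,313,140),(600,313,140),(450,200,90),(450,250,200),(560,250,150)):
  for pitch in(0,.15,.3,.5):
    for yaw in (0,-.3,.3):
      j,e=ik(np.array([x,y,z]),tool(pitch,yaw),p,j0,5); print(x,y,z,pitch,yaw,np.round(e,2),j.round(2))
E
```

```text
545 313 90 0 0 [7.71 0.34] [-2.05  1.98  1.4   2.16 -1.02  0.14 -2.55]
545 313 90 0 -0.3 [0. 0.] [-2.03  1.94  1.39  2.14 -0.69  0.18 -2.85]
545 313 90 0 0.3 [4.46 0.16] [ 0.31  1.98 -1.43  2.37  3.51  1.76 -2.85]
545 313 90 0.15 0 [8.6  0.39] [-2.02  1.85  1.39  2.16 -1.02  0.14 -2.42]
545 313 90 0.15 -0.3 [0.02 0.  ] [-1.99  1.75  1.38  2.17 -1.02  0.14 -2.39]
545 313 90 0.15 0.3 [2.55 0.14] [ 0.32  1.98 -1.46  2.39  3.44  1.76 -2.85]
545 313 90 0.3 0 [9.01 0.41] [-1.95  1.55  1.36  2.16 -1.02  0.14 -2.16]
545 313 90 0.3 -0.3 [0.55 0.02] [-1.94  1.55  1.35  2.17 -1.02  0.14 -2.25]
545 313 90 0.3 0.3 [9.33 0.27] [ 0.32  1.96 -1.46  2.4   3.38  1.76 -2.85]
545 313 90 0.5 0 [8.85 0.4 ] [-1.81  1.09  1.18  2.14  0.03  0.14 -2.85]
545 313 90 0.5 -0.3 [0.24 0.01] [-1.87  1.29  1.3   2.16 -1.02  0.14 -2.05]
545 313 90 0.5 0.3 [14.57  0.68] [-1.54  0.66  0.89  2.14  0.6   0.14 -2.85]
545 313 140 0 0 [14.32  0.39] [-2.04  1.92  1.43  2.17 -0.64  0.14 -2.85]
545 313 140 0 -0.3 [3.25 0.03] [-2.01  1.81  1.43  2.17 -0.56  0.14 -2.85]
545 313 140 0 0.3 [22.92  0.77] [-2.07  1.98  1.43  2.18 -0.
[... 3663 characters left out ...]
1 -2.85]
560 250 150 0.15 0 [16.01  0.56] [-1.92  1.6   1.43  2.21 -0.89  0.14 -2.3 ]
560 250 150 0.15 -0.3 [4.44 0.17] [-1.91  1.62  1.43  2.2  -0.64  0.14 -2.62]
560 250 150 0.15 0.3 [9.31 0.25] [ 0.48  1.9  -1.46  2.46  3.45  1.67 -2.85]
560 250 150 0.3 0 [11.59  0.51] [-1.87  1.33  1.43  2.21 -1.02  0.14 -1.9 ]
560 250 150 0.3 -0.3 [3.59 0.14] [-1.87  1.42  1.43  2.22 -1.02  0.14 -2.07]
560 250 150 0.3 0.3 [18.42  0.84] [-1.75  0.83  1.33  2.21 -1.02  0.14 -1.32]
560 250 150 0.5 0 [9.91 0.44] [-1.73  0.82  1.21  2.19  0.32  0.14 -2.85]
560 250 150 0.5 -0.3 [1.78 0.08] [-1.82  1.15  1.39  2.22 -1.02  0.14 -1.87]
560 250 150 0.5 0.3 [13.71  0.61] [-1.07  0.31  0.51  2.2   0.98  0.14 -2.85]
```

```bash
cat > t.py <<'E'
from fk2 import *
p=np.load("p.npy")
def ik2(pos,A,seeds):
    best=None
    for s0 in seeds:
        def f(j):
            x,B=fk(j,p,SG); return np.r_[(x-pos)/100,(B-A).ravel(),.001*(j-s0)]
        s=least_squares(f,np.clip(s0,LO+.02,HI-.02),bounds=(LO+.01,HI-.01))
        x,B=fk(s.x,p,SG); e=np.linalg.norm(x-pos)/100+np.linalg.norm(B-A)
        if best is None or e<best[0]-.005: best=(e,s.x)
    return best
seeds=[np.array([-.5,.8,s3,2.2,j5,j6,j7]) for s3 in(-.5,.5) for j5,j6 in((0,.6),(1.5,1),(3.1,1.2)) for j7 in(-1.5,1.5)]
for fl in(0,1):
  for x,y,z in((545,313,120),(480,300,25)):
    for yaw in(-.2,0,.2):
      for pitch in((0,.3,.6,.9) if z>50 else (1.57,1.87,2.2)):
        A=tool(pitch,yaw)
        if fl: A=A@np.diag([-1,-1,1])
        e,j=ik2(np.array([x,y,z]),A,seeds)
        if e<.05: print("flip",fl,x,y,z,"yaw",yaw,"pitch",pitch,round(e,3),j.round(2))
E
time python3 t.py
```

```text
flip 0 545 313 120 yaw -0.2 pitch 0 0.0 [-1.16  0.91  0.06  2.21  1.82  1.52  1.59]
flip 0 545 313 120 yaw -0.2 pitch 0.3 0.0 [-0.95  0.7  -0.15  2.22  1.81  1.3   1.83]
flip 0 545 313 120 yaw -0.2 pitch 0.6 0.0 [-0.78  0.55 -0.27  2.16  1.65  1.01  2.13]
flip 0 545 313 120 yaw -0.2 pitch 0.9 0.0 [-1.64  0.72  1.08  2.1  -0.27  0.25 -2.34]
flip 0 545 313 120 yaw 0 pitch 0 0.0 [-1.07  0.9   0.03  2.33  2.09  1.59  1.48]
flip 0 545 313 120 yaw 0 pitch 0.3 0.0 [-0.83  0.68 -0.22  2.33  2.09  1.32  1.77]
flip 0 545 313 120 yaw 0 pitch 0.6 0.0 [-0.64  0.52 -0.36  2.26  1.92  0.94  2.09]
flip 0 545 313 120 yaw 0 pitch 0.9 0.0 [-0.56  0.43 -0.33  2.12  1.44  0.62  2.63]
flip 0 545 313 120 yaw 0.2 pitch 0 0.0 [-0.97  0.92  0.04  2.42  2.39  1.69  1.42]
flip 0 545 313 120 yaw 0.2 pitch 0.3 0.0 [-0.66  0.68 -0.29  2.42  2.41  1.34  1.76]
flip 0 545 313 120 yaw 0.2 pitch 0.6 0.0 [-0.44  0.51 -0.48  2.32  2.2   0.89  2.09]
flip 0 545 313 120 yaw 0.2 pitch 0.9 0.0 [-0.47  0.41 -0.36  2.17  1.63  0.48  2.67]
flip 0 480 300 25 yaw -0.2 pitch 1.57 0.0 [-0.68  0.57  0.05  1.91 -0.04  0.65 -2.38]
flip
[... 1780 characters left out ...]
25 yaw -0.2 pitch 1.87 0.0 [ 0.05  0.88 -0.9   1.7   0.48  1.07  0.39]
flip 1 480 300 25 yaw -0.2 pitch 2.2 0.0 [ 0.11  1.08 -0.98  1.5   0.35  1.35  0.51]
flip 1 480 300 25 yaw 0 pitch 1.57 0.0 [-0.08  0.72 -0.79  1.88  0.68  0.83  0.35]
flip 1 480 300 25 yaw 0 pitch 1.87 0.0 [ 0.02  0.89 -0.91  1.67  0.51  1.13  0.54]
flip 1 480 300 25 yaw 0 pitch 2.2 0.0 [ 0.04  1.08 -0.95  1.45  0.38  1.45  0.64]
flip 1 480 300 25 yaw 0.2 pitch 1.57 0.0 [-0.05  0.73 -0.83  1.88  0.71  0.85  0.52]
flip 1 480 300 25 yaw 0.2 pitch 1.87 0.0 [-0.01  0.9  -0.91  1.65  0.55  1.19  0.7 ]
flip 1 480 300 25 yaw 0.2 pitch 2.2 0.0 [-0.03  1.08 -0.93  1.41  0.43  1.53  0.78]
real	2m39.431s
user	2m37.576s
sys	0m0.314s
```

The fit works: flipped, with the tool's x toward the robot when it points down, the arm can go smoothly from horizontal to straight down. I'll move across and turn the tool half round.

>>> jog_arm(increments=[0.85, -4, -0.8, 0, 0, 0, 1, 0.85, -4, -0.8, 0, 0, 0, 1, 0.85, -4, -0.8, 0, 0, 0, 1, 0.85, -4, -0.8, 0, 0, 0, 1, 0.85, -4, -0.8, 0, 0, 0, 1])

```text
time_s: 2.15
tcp_pos: [429.1, 290.6, 346.4]
tool_rot: [0.99, 0.139, -0.0, 0.0]
contact_force: [0.3, 0.7, -0.3]
opening: 85.5
grip_force: 0.0
```

>>> jog_arm(increments=[0, 0, 0, 0, 0, -0.143, 1, 0, 0, 0, 0, 0, -0.143, 1, 0, 0, 0, 0, 0, -0.143, 1, 0, 0, 0, 0, 0, -0.143, 1, 0, 0, 0, 0, 0, -0.143, 1])

```text
time_s: 2.65
tcp_pos: [429.3, 289.2, 345.9]
tool_rot: [0.878, 0.479, -0.0, 0.0]
contact_force: [-0.7, 0.2, 0.2]
opening: 85.5
grip_force: 0.0
```

```bash
python3 -c "from h import *;log()"
```

```text
2.65 j [ 0.116  0.278 -0.987  1.636  0.236  1.357 -1.475] p [429.3 289.2 345.9] tx [ 0.54   0.841 -0.001] ty [ 0.841 -0.54  -0.   ] tz [-0.001 -0.    -1.   ] F [-0.7  0.2  0.2] open 85.5 grip 0.0
```

>>> jog_arm(increments=[0, 0, 0, 0, 0, -0.143, 1, 0, 0, 0, 0, 0, -0.143, 1, 0, 0, 0, 0, 0, -0.143, 1, 0, 0, 0, 0, 0, -0.143, 1, 0, 0, 0, 0, 0, -0.143, 1])

```text
time_s: 3.15
tcp_pos: [429.3, 289.0, 345.9]
tool_rot: [0.654, 0.756, -0.0, -0.0]
contact_force: [0.3, -0.7, 1.1]
opening: 85.4
grip_force: 0.0
```

>>> jog_arm(increments=[0, 0, 0, 0, 0, -0.143, 1, 0, 0, 0, 0, 0, -0.143, 1, 0, 0, 0, 0, 0, -0.143, 1, 0, 0, 0, 0, 0, -0.143, 1, 0, 0, 0, 0, 0, -0.143, 1])

```text
time_s: 3.65
tcp_pos: [429.4, 289.0, 346.0]
tool_rot: [0.349, 0.937, -0.0, -0.0]
contact_force: [0.2, 1.4, -0.9]
opening: 85.7
grip_force: 0.0
```

>>> jog_arm(increments=[0, 0, 0, 0, 0, -0.143, 1, 0, 0, 0, 0, 0, -0.143, 1, 0, 0, 0, 0, 0, -0.143, 1, 0, 0, 0, 0, 0, -0.143, 1, 0, 0, 0, 0, 0, -0.143, 1])

```text
time_s: 4.15
tcp_pos: [429.4, 289.0, 345.8]
tool_rot: [-0.001, 1.0, -0.0, -0.0]
contact_force: [0.3, 1.0, -0.3]
opening: 85.5
grip_force: 0.0
```

Run:
```python
from h import *
log(); snap("wrist","w2"); o=load("w2"); P=pts(o)
m=(P[...,2]>165)&(P[...,2]<195)
nl,lab,st,ce=cv2.connectedComponentsWithStats(m.astype(np.uint8))
for i in range(1,nl):
    if st[i,4]>40: print(st[i],P[lab==i].mean(0).round(1),cv2.minAreaRect(P[lab==i][:,:2].astype(np.float32)))
```

```text
4.15 j [ 0.337  0.478 -1.423  1.626  0.476  1.454  0.446] p [429.4 289.  345.8] tx [-1.    -0.003  0.001] ty [-0.003  1.    -0.   ] tz [-0.001 -0.    -1.   ] F [ 0.3  1.  -0.3] open 85.5 grip 0.0
[ 468  233   74   25 1649] [450.4 435.4 178.1] ((451.7781677246094, 437.5172119140625), (15.673048973083496, 51.06608963012695), 0.6095274090766907)
[ 313  329   61   27 1484] [534.7 312.2 177.6] ((537.291015625, 312.3472595214844), (16.50375747680664, 49.838314056396484), 1.8473414182662964)
[267 419  54  30 812] [630.1 276.7 175.2] ((638.066162109375, 269.39862060546875), (16.81182289123535, 48.89570236206055), 27.498851776123047)
```

View pics/w2.png

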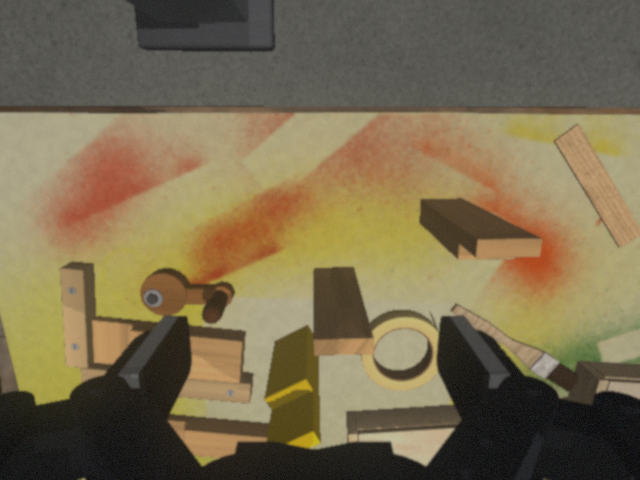

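The wrist view shows rail A's top at about (343,342), clear of the tape at (400,350) and the decoy at (293,385). Rail A's lap top measures (534,312), with yaw near 0. Now I'll pitch the tool up toward horizontal.

>>> jog_arm(increments=[-2, 0.5, 0, 0, -0.14, 0, 1, -2, 0.5, 0, 0, -0.14, 0, 1, -2, 0.5, 0, 0, -0.14, 0, 1, -2, 0.5, 0, 0, -0.14, 0, 1, -2, 0.5, 0, 0, -0.14, 0, 1])

```text
time_s: 4.7
tcp_pos: [524.0, 314.2, 374.1]
tool_rot: [0.002, 0.938, 0.0, 0.345]
contact_force: [0.8, -1.1, -1.1]
opening: 85.1
grip_force: 0.0
```

```bash
python3 -c "from h import *;log()"
```

```text
4.7 j [ 0.263  0.203 -1.311  1.892  0.974  1.005  0.087] p [524.  314.2 374.1] tx [-0.761  0.005 -0.648] ty [0.004 1.    0.002] tz [ 0.648 -0.001 -0.761] F [ 0.8 -1.1 -1.1] open 85.1 grip 0.0
```

>>> jog_arm(increments=[0, 0, 0, 0, -0.14, 0, 1, 0, 0, 0, 0, -0.14, 0, 1, 0, 0, 0, 0, -0.14, 0, 1, 0, 0, 0, 0, -0.14, 0, 1, 0, 0, 0, 0, -0.14, 0, 1])

```text
time_s: 5.2
tcp_pos: [523.1, 314.2, 375.0]
tool_rot: [0.002, 0.764, 0.001, 0.645]
contact_force: [2.4, -1.1, -1.1]
opening: 85.5
grip_force: 0.0
```

```bash
python3 -c "from h import *;log()"
```

```text
5.2 j [-0.256  0.382 -1.074  2.298  1.877  1.53  -0.859] p [523.1 314.2 375. ] tx [-0.169  0.005 -0.986] ty [0.002 1.    0.004] tz [ 0.986 -0.001 -0.169] F [ 2.4 -1.1 -1.1] open 85.5 grip 0.0
```

>>> jog_arm(increments=[0, 0, 0, 0, -0.085, 0, 1, 0, 0, 0, 0, -0.085, 0, 1, 3.8, 0, 0.5, 0, 0, 0, 1, 3.8, 0, 0.5, 0, 0, 0, 1, 3.8, 0, 0.5, 0, 0, 0, 1])

```text
time_s: 5.7
tcp_pos: [538.2, 313.2, 257.3]
tool_rot: [0.002, 0.71, -0.001, 0.704]
contact_force: [0.4, 0.2, 0.4]
opening: 85.5
grip_force: 0.0
```

Run:
```python
from h import *
log(); snap("wrist","w3"); snap("scene","s3")
a=load("w3")["im"][:,:,::-1]; b=load("s3")["im"][:,:,::-1]
cv2.imwrite("pics/c3.png",np.hstack([cv2.resize(a,(400,300)),cv2.resize(b[150:450,100:500],(400,300))]))
```

```text
5.7 j [-0.673  0.722 -0.584  2.372  2.067  1.837 -1.284] p [538.2 313.2 257.3] tx [-0.009  0.001 -1.   ] ty [0.004 1.    0.001] tz [ 1.    -0.004 -0.009] F [0.4 0.2 0.4] open 85.5 grip 0.0
```

View pics/c3.png

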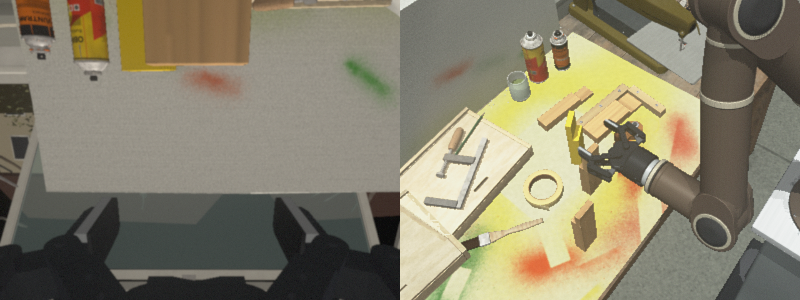

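Left half is the wrist camera, upside down: the rail (u 145–250) sits centred between the fingers. Right half: the gripper is above rail A and everything is clear. Descending.

>>> jog_arm(increments=[3.8, 0, 0.5, 0, 0, 0, 1, 3.8, 0, 0.5, 0, 0, 0, 1, 3.8, 0, 0.5, 0, 0, 0, 1, 1.8, 0, 0, 0, 0, 0, 1, 0, 0, 0, 0, 0, 0, 1])

```text
time_s: 6.3
tcp_pos: [551.4, 314.1, 125.5]
tool_rot: [0.001, 0.711, -0.001, 0.703]
contact_force: [-0.5, 0.6, 0.2]
opening: 85.8
grip_force: 0.0
```

Run:
```python
from h import *
log(); snap("top","t4"); o=load("t4"); P=pts(o)
m=(P[...,2]>165)&(P[...,2]<190)&(P[...,0]>480)&(P[...,0]<600)&(P[...,1]>250)&(P[...,1]<370)
print(P[m].mean(0).round(1),m.sum())
```

```text
6.3 j [-0.887  1.007 -0.273  2.303  2.083  1.834 -1.587] p [551.4 314.1 125.5] tx [-0.011 -0.    -1.   ] ty [ 0.004  1.    -0.001] tz [ 1.    -0.004 -0.011] F [-0.5  0.6  0.2] open 85.8 grip 0.0
[532.5 311.6 178.6] 118
```

>>> jog_arm(increments=[0, -0.15, 0, 0, 0, 0, 0.7, 0, 0, 0, 0, 0, 0, 0.5, 0, 0, 0, 0, 0, 0, 0.4, 0, 0, 0, 0, 0, 0, 0.4, 0, 0, 0, 0, 0, 0, 0.4], squeeze=45)

```text
time_s: 6.85
tcp_pos: [552.0, 312.0, 128.6]
tool_rot: [0.001, 0.709, -0.001, 0.705]
contact_force: [-1.4, 1.0, 5.6]
opening: 48.9
grip_force: 50.4
```

>>> jog_arm(increments=[0, 0, 0, 0, 0, 0, 0.3, 0, 0, 0, 0, 0, 0, 0.3, 0, 0, 0, 0, 0, 0, 0.3], squeeze=45)

```text
time_s: 7.15
tcp_pos: [552.0, 312.1, 128.6]
tool_rot: [0.001, 0.709, -0.001, 0.705]
contact_force: [-2.6, 0.4, 6.7]
opening: 48.9
grip_force: 50.4
```

>>> jog_arm(increments=[-2.5, 0, 0, 0, 0, 0, 0.3, -3, 0, 0, 0, 0, 0, 0.3, -3, 0, -1, 0, 0.1, 0, 0.3, -1, 0, -1, 0, 0.14, 0, 0.3, -1, 0, -1, 0, 0.14, 0, 0.3])

```text
time_s: 7.65
tcp_pos: [524.5, 312.7, 234.3]
tool_rot: [-0.001, 0.832, -0.001, 0.555]
contact_force: [2.7, -1.2, -2.6]
opening: 49.1
grip_force: 50.3
```

>>> jog_arm(increments=[0, -0.5, 0, 0, 0.14, 0, 0.3, 0, -0.5, 0, 0, 0.14, 0, 0.3, 0, -0.5, 0, 0, 0.14, 0, 0.3, 0, -0.5, 0, 0, 0.14, 0, 0.3, 0, -0.5, 0, 0, 0.14, 0, 0.3])

```text
time_s: 8.15
tcp_pos: [526.1, 284.2, 231.7]
tool_rot: [0.006, 0.954, -0.013, 0.301]
contact_force: [-0.1, -1.1, -3.2]
opening: 48.8
grip_force: 50.3
```

```bash
python3 -c "from h import *;log()"
```

```text
8.15 j [-4.520e-01  2.010e-01 -4.430e-01  2.078e+00  9.470e-01  7.140e-01
 -2.000e-03] p [526.1 284.2 231.7] tx [-0.819  0.003 -0.574] ty [ 0.02   1.    -0.022] tz [ 0.574 -0.029 -0.819] F [-0.1 -1.1 -3.2] open 48.8 grip 50.3
```

>>> jog_arm(increments=[0, 0, 0, 0, 0.14, 0, 0.3, 0, 0, 0, 0, 0.14, 0, 0.3, 0, 0, 0, 0, 0.14, 0, 0.3, 0, 0, 0, 0, 0.14, 0, 0.3, 0, 0, 0, 0, 0.05, 0, 0.3])

```text
time_s: 8.65
tcp_pos: [529.1, 281.4, 230.3]
tool_rot: [0.014, 1.0, -0.014, 0.018]
contact_force: [0.4, 0.0, -2.6]
opening: 48.9
grip_force: 50.3
```

>>> jog_arm(increments=[3.5, 0, 2, 0, 0, 0, 0.3, 0, 0, 3, 0, 0, 0, 0.3, 0, 0, 3, 0, 0, 0, 0.3, 0, 0, 3, 0, 0, 0, 0.3, 0, 0, 0, 0, 0, 0, 0.3])

```text
time_s: 9.15
tcp_pos: [494.2, 278.1, 115.1]
tool_rot: [0.012, 1.0, -0.017, 0.017]
contact_force: [-0.2, -0.4, -1.3]
opening: 49.0
grip_force: 50.3
```

Run:
```python
from h import *
log(); snap("scene","s5"); snap("top","t5")
a=load("t5")["im"][200:320,180:340,::-1]; b=load("s5")["im"][200:440,200:520,::-1]
cv2.imwrite("pics/c5.png",np.hstack([cv2.resize(a,(400,300)),cv2.resize(b,(400,300))]))
```

```text
9.15 j [-0.253  0.484 -0.492  1.844  0.35   0.889  0.626] p [494.2 278.1 115.1] tx [-0.999  0.024 -0.035] ty [ 0.025  0.999 -0.033] tz [ 0.034 -0.034 -0.999] F [-0.2 -0.4 -1.3] open 49.0 grip 50.3
```

View pics/c5.png

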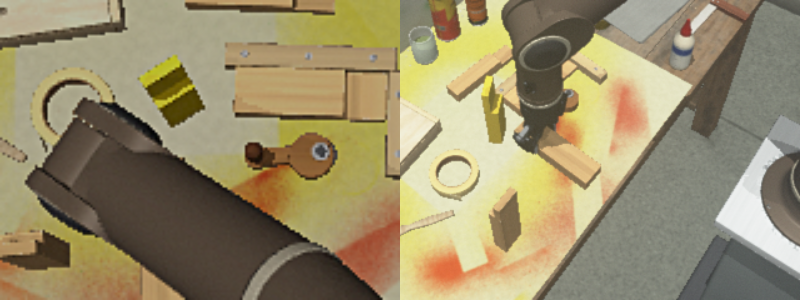

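Right half shows the rail held level and lap-face down, in clear space. I'll correct the small tilt and lower it.

>>> jog_arm(increments=[0, 0, 3, -0.033, 0.035, 0, 0.3, 0, 0, 3, 0, 0, 0, 0.3, 0, 0, 3, 0, 0, 0, 0.3, 0, 0, 1.2, 0, 0, 0, 0.3, 0, 0, 0, 0, 0, 0, 0.3])

```text
time_s: 9.75
tcp_pos: [498.2, 279.8, 17.0]
tool_rot: [0.012, 1.0, 0.002, 0.003]
contact_force: [-0.3, 0.1, -2.0]
opening: 49.3
grip_force: 50.3
```

```bash
python3 -c "from h import *;log()"
```

```text
9.75 j [-0.264  0.631 -0.447  1.887  0.404  0.706  0.601] p [498.2 279.8  17. ] tx [-1.     0.024 -0.005] ty [0.024 1.    0.004] tz [ 0.005  0.004 -1.   ] F [-0.3  0.1 -2. ] open 49.3 grip 50.3
```

>>> jog_arm(increments=[0, 0, 0.7, 0, 0, 0, 0.3, 0, 0, 0.2, 0, 0, 0, 0.3, 0, 0, 0, 0, 0, 0, 0.3])

```text
time_s: 10.05
tcp_pos: [499.2, 280.3, 9.1]
tool_rot: [0.012, 1.0, 0.003, 0.004]
contact_force: [0.9, 0.7, -0.6]
opening: 49.1
grip_force: 50.5
```

>>> jog_arm(increments=[0, 0, 0.2, 0, 0, 0, 0.3, 0, 0, 0, 0, 0, 0, 0.3])

```text
time_s: 10.25
tcp_pos: [499.4, 280.5, 7.6]
tool_rot: [0.012, 1.0, 0.003, 0.004]
contact_force: [0.2, -0.7, 7.5]
opening: 49.0
grip_force: 50.7
```

>>> jog_arm(increments=[0, 0, 0.2, 0, 0, 0, 0.3, 0, 0, 0, 0, 0, 0, 0.3])

```text
time_s: 10.45
tcp_pos: [499.6, 281.0, 6.6]
tool_rot: [0.012, 1.0, 0.003, 0.005]
contact_force: [-2.4, -1.3, 18.1]
opening: 49.2
grip_force: 51.5
```

>>> jog_arm(increments=[0, 0, -0.2, 0, 0, 0, 0.3, 0, 0, 0, 0, 0, 0, 0.6, 0, 0, 0, 0, 0, 0, 0.8, 0, 0, 0, 0, 0, 0, 1, 0, 0, 0, 0, 0, 0, 1])

```text
time_s: 10.95
tcp_pos: [498.4, 279.7, 5.9]
tool_rot: [0.012, 1.0, 0.002, 0.003]
contact_force: [-1.0, -0.8, -0.5]
opening: 85.3
grip_force: 0.0
```

>>> jog_arm(increments=[0, 0, -2, 0, 0, 0, 1, 0, 0, -4, 0, 0, 0, 1, 0, 0, -4.5, 0, 0, 0, 1, 0, 0, -4.5, 0, 0, 0, 1, 0, 0, -4.5, 0, 0, 0, 1])

```text
time_s: 11.45
tcp_pos: [496.9, 278.7, 202.7]
tool_rot: [0.012, 1.0, 0.002, 0.003]
contact_force: [1.4, 0.2, 0.8]
opening: 85.8
grip_force: 0.0
```

>>> jog_arm(increments=[0, -3, -4, 0, 0, 0, 1, 0, -3, -4, 0, 0, 0, 1, 0, -3, -4, 0, 0, 0, 1, 0, -3, 0, 0, 0, 0, 1, 0, 0, 0, 0, 0, 0, 1])

```text
time_s: 11.95
tcp_pos: [494.6, 154.0, 321.7]
tool_rot: [0.015, 1.0, 0.001, 0.005]
contact_force: [-0.8, -0.6, -0.5]
opening: 85.1
grip_force: 0.0
```

Run:
```python
from h import *
log(); snap("wrist","w6")
```

```text
11.95 j [ 0.066  0.198 -0.541  1.701  0.109  1.263  1.042] p [494.6 154.  321.7] tx [-0.999  0.03  -0.009] ty [0.03  1.    0.002] tz [ 0.009  0.002 -1.   ] F [-0.8 -0.6 -0.5] open 85.1 grip 0.0
```

View pics/w6.png

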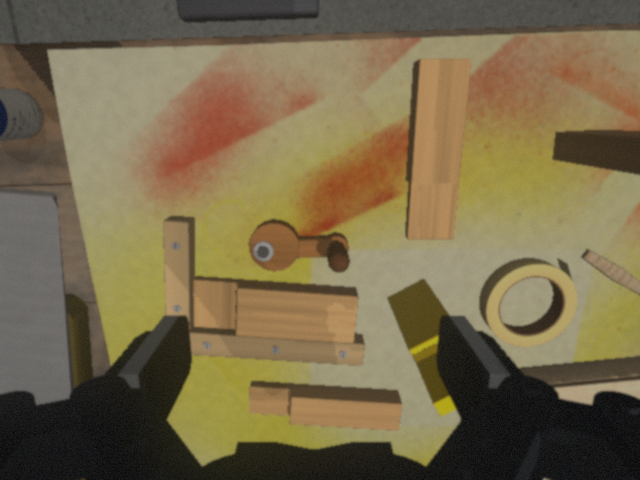

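The wrist view confirms the rail flat on the bench at u 410–470, v 58–240, with the jig at lower left: side fence u 165–193, back fence v 333–362, cam pivot (263,251) and knob (340,258). I'll take a closer look at the jig.

>>> jog_arm(increments=[-1.5, -3.8, 2.4, 0, 0, 0, 1, -1.5, -3.8, 2.4, 0, 0, 0, 1, -1.5, -3.8, 2.4, 0, 0, 0, 1, 0, 0, 0, 0, 0, 0, 1])

```text
time_s: 12.4
tcp_pos: [535.7, 38.0, 243.8]
tool_rot: [0.015, 1.0, 0.001, -0.0]
contact_force: [-0.5, 0.7, -0.2]
opening: 85.5
grip_force: 0.0
```

Run:
```python
from h import *
log(); snap("wrist","w7"); im=load("w7")["im"][:,:,::-1]
cv2.imwrite("pics/w7c.png",cv2.resize(im[150:350,150:420],(800,592),interpolation=cv2.INTER_CUBIC))
# rail from w6 (z 26..34)
o=load("w6");P=pts(o); m=(P[...,2]>22)&(P[...,2]<40); m[:, :395]=0; m[:,480:]=0; m[250:]=0
Q=P[m]; r=cv2.minAreaRect(Q[:,:2].astype(np.float32)); print("rail rect",r,Q.mean(0).round(1))
v,u=np.nonzero(m);
```

```text
12.4 j [ 0.214  0.288 -0.46   1.77   0.139  1.115  1.25 ] p [535.7  38.  243.8] tx [-1.     0.031  0.   ] ty [0.031 1.    0.002] tz [-0.     0.002 -1.   ] F [-0.5  0.7 -0.2] open 85.5 grip 0.0
rail rect ((462.78857421875, 279.8256530761719), (50.54515075683594, 179.3118896484375), 88.22718811035156) [457.3 279.1  30.1]
```

View pics/w7c.png

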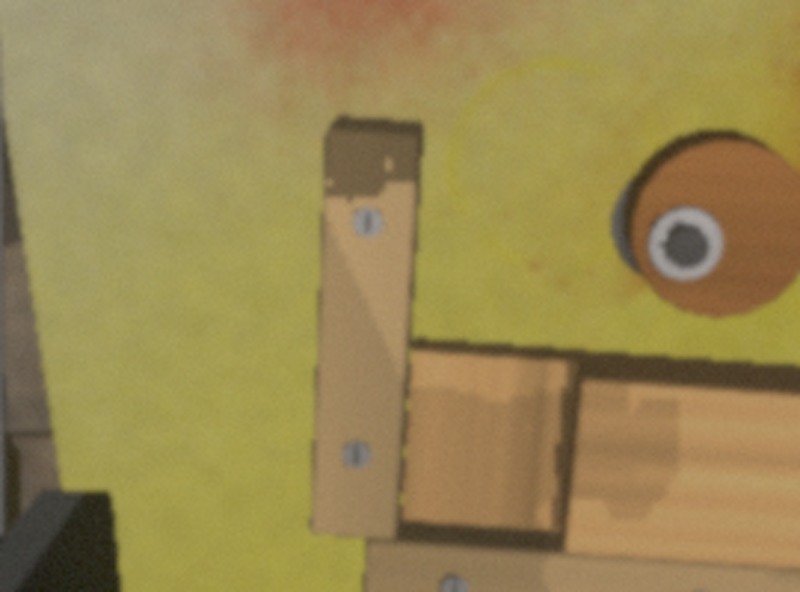

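```bash
cat > jig.py <<'E'
from h import *
o=load("w7"); s=800/270
f=lambda x,y:(150+(x+.5)/s-.5,150+(y+.5)/(592/200)-.5)
g=lambda x,y,z:ray(o,*f(x,y),z)
E
python3 - <<'E'
from jig import *
N=["corner in","side end in","side mid","side out end","back far","stile lap front L","lap front R","stile front far","shoulder top","pivot(34)"]
for n,(x,y,z) in zip(N,[(398,536,28),(421,128,28),(410,330,28),(312,530,28),(790,568,28),(410,346,14.5),(572,357,14.5),(790,390,30),(580,375,30),(687,243,30)]): print(n,g(x,y,z).round(1))
P=pts(o)
for (x,y) in((480,450),(650,450),(360,350),(720,280),(687,243),(200,300),(360,160)):
    u,v=f(x,y); print((x,y),P[int(v)-2:int(v)+3,int(u)-2:int(u)+3].reshape(-1,3).mean(0).round(1))
E
```

```text
corner in [654.6   5.3  28. ]
side end in [523.4  18.8  28. ]
side mid [585.2  12.6  28. ]
side out end [651.5 -22.   28. ]
back far [670.1 131.3  28. ]
stile lap front L [595.   11.3  14.5]
lap front R [600.4  62.6  14.5]
stile front far [607.7 128.5  30. ]
shoulder top [600.7  64.   30. ]
pivot(34) [559.9  96.2  30. ]
(480, 450) [630.7  31.7  14.7]
(650, 450) [625.6  85.5  30.2]
(360, 350) [590.1  -3.1  28.4]
(720, 280) [568.6 103.8  39.6]
(687, 243) [558.6  95.3  32.5]
(200, 300) [577.  -53.3  16.8]
(360, 160) [5.316e+02 5.000e-01 2.850e+01]
```

The jig is consistent from several points: corner (655, 4.8), yaw -0.106, with the pivot and stile where they should be. Now I'll regrasp the rail from above near its plain end, so the fingers clear the side fence when it is placed.

>>> jog_arm(increments=[2.4, 4, 0, 0, 0, 0, 1, 2.4, 4, 0, 0, 0, 0, 1, 2.4, 4, 0, 0, 0, 0, 1, 2.4, 4, 0, 0, 0, 0, 1, 2.4, 4, 0, 0, 0, 0, 1])

```text
time_s: 12.95
tcp_pos: [418.8, 250.0, 248.9]
tool_rot: [0.011, 1.0, 0.003, 0.003]
contact_force: [0.3, 0.7, 0.4]
opening: 85.3
grip_force: 0.0
```

>>> jog_arm(increments=[2.4, 4, 0, 0, 0, 0, 1, 0, 0, 4, 0, 0, 0, 1, 0, 0, 4, 0, 0, 0, 1, 0, 0, 4, 0, 0, 0, 1, 0, 0, 0, 0, 0, 0, 1])

```text
time_s: 13.45
tcp_pos: [395.1, 287.3, 124.6]
tool_rot: [0.01, 1.0, 0.0, -0.001]
contact_force: [-0.2, -0.7, 0.3]
opening: 85.4
grip_force: 0.0
```

Run:
```python
from h import *
log(); snap("wrist","w8"); o=load("w8"); P=pts(o); print("depth ok",(o["d"]>0).mean())
m=(P[...,2]>24)&(P[...,2]<37)&(P[...,1]>245)&(P[...,1]<320)&(P[...,0]<570)&(P[...,0]>345); m=cv2.morphologyEx(m.astype(np.uint8),cv2.MORPH_OPEN,np.ones((7,7)))>0
Q=P[m]; print(cv2.minAreaRect(Q[:,:2].astype(np.float32)),Q.mean(0).round(1))
for x in(390,420,450):
    q=Q[abs(Q[:,0]-x)<5]; print(x,np.percentile(q[:,1],[1,99]).round(1))
```

```text
13.45 j [-0.238  0.375 -0.597  2.005  0.278  0.842  0.56 ] p [395.1 287.3 124.6] tx [-1.     0.021  0.001] ty [0.021 1.    0.001] tz [-0.001  0.001 -1.   ] F [-0.2 -0.7  0.3] open 85.4 grip 0.0
depth ok 0.9958723958333333
((456.17535400390625, 280.3906555175781), (50.12413024902344, 168.39024353027344), 88.1659927368164) [447.3 280.6  30.2]
390 [258.1 307.2]
420 [257.1 306.1]
450 [256.1 304.2]
```

>>> jog_arm(increments=[-0.5, -0.5, 4, 0, 0, 0.012, 1, 0, 0, 4, 0, 0, 0, 1, 0, 0, 2.5, 0, 0, 0, 1, 0, 0, 1.3, 0, 0, 0, 1, 0, 0, 0, 0, 0, 0, 1])

```text
time_s: 14.0
tcp_pos: [404.7, 283.9, 10.9]
tool_rot: [0.018, 1.0, 0.002, 0.003]
contact_force: [0.8, 0.2, 0.9]
opening: 85.5
grip_force: 0.0
```

```bash
python3 -c "from h import *;log()"
```

```text
14.0 j [-0.33   0.556 -0.48   2.076  0.447  0.602  0.415] p [404.7 283.9  10.9] tx [-0.999  0.036 -0.006] ty [0.036 0.999 0.005] tz [ 0.006  0.005 -1.   ] F [0.8 0.2 0.9] open 85.5 grip 0.0
```

>>> jog_arm(increments=[0, 0, 0, 0, 0, 0, 0.7, 0, 0, 0, 0, 0, 0, 0.5, 0, 0, 0, 0, 0, 0, 0.4, 0, 0, 0, 0, 0, 0, 0.3, 0, 0, 0, 0, 0, 0, 0.3], squeeze=90)

```text
time_s: 14.5
tcp_pos: [405.5, 283.8, 12.6]
tool_rot: [0.018, 1.0, 0.003, 0.005]
contact_force: [-2.4, -1.3, 13.0]
opening: 48.1
grip_force: 92.4
```

>>> jog_arm(increments=[0, 0, 0, 0, 0, 0, 0.3, 0, 0, -1, 0, 0, 0, 0.3, 0, 0, -3, 0, 0, 0, 0.3, 0, 0, -4, 0, 0, 0, 0.3, 0, 0, 0, 0, 0, 0, 0.3])

```text
time_s: 15.0
tcp_pos: [406.2, 284.8, 95.6]
tool_rot: [0.018, 1.0, 0.005, 0.006]
contact_force: [0.4, 0.4, -2.4]
opening: 48.0
grip_force: 93.4
```

Run:
```python
from h import *
log(); snap("wrist","w9"); o=load("w9"); P=pts(o)
# rail top tilt along x (ahead of TCP)
m=(P[...,2]>60)&(P[...,2]<140)&(abs(P[...,1]-282)<20)&(P[...,0]<600)&(P[...,0]>420); m=cv2.erode(m.astype(np.uint8),np.ones((7,7)))>0
Q=P[m]; A=np.c_[Q[:,0]-400,Q[:,1]-282,np.ones(len(Q))]; c,*_=np.linalg.lstsq(A,Q[:,2],rcond=None); print(len(Q),"z slope x,y, z@400",c.round(4), Q[:,0].min().round(),Q[:,0].max().round())
```

```text
15.0 j [-0.246  0.421 -0.573  2.025  0.329  0.768  0.519] p [406.2 284.8  95.6] tx [-0.999  0.036 -0.013] ty [0.036 0.999 0.009] tz [ 0.013  0.009 -1.   ] F [ 0.4  0.4 -2.4] open 48.0 grip 93.4
4866 z slope x,y, z@400 [-3.000000e-03  2.900000e-03  1.133075e+02] 420.0 449.0
```

The rail is held level, but 5 mm further in than planned, which leaves little finger clearance at the fence end. I'll regrasp 12 mm nearer the plain end.

>>> jog_arm(increments=[0, 0, 4, 0.009, 0.013, 0, 0.3, 0, 0, 3.5, 0, 0, 0, 0.3, 0, 0, 0.7, 0, 0, 0, 0.3, 0, 0, 0, 0, 0, 0, 0.6, 0, 0, 0, 0, 0, 0, 1])

```text
time_s: 15.55
tcp_pos: [403.6, 282.5, 8.2]
tool_rot: [0.018, 1.0, -0.002, -0.004]
contact_force: [-0.9, 0.1, -0.5]
opening: 64.2
grip_force: 0.0
```

>>> jog_arm(increments=[0, 0, 0, 0, 0, 0, 1, 1.2, -0.1, -0.1, 0, 0, 0, 1, 0, 0, 0, 0, 0, 0, 1])

```text
time_s: 15.85
tcp_pos: [389.9, 281.9, 9.4]
tool_rot: [0.017, 1.0, -0.003, -0.004]
contact_force: [0.3, -0.5, -0.9]
opening: 85.2
grip_force: 0.0
```

```bash
python3 -c "from h import *;log()"
```

```text
15.85 j [-0.335  0.553 -0.49   2.092  0.444  0.608  0.4  ] p [389.9 281.9   9.4] tx [-0.999  0.035  0.008] ty [ 0.035  0.999 -0.005] tz [-0.008 -0.005 -1.   ] F [ 0.3 -0.5 -0.9] open 85.2 grip 0.0
```

>>> jog_arm(increments=[0, 0, -0.4, -0.004, -0.006, 0, 0.7, 0, 0, 0, 0, 0, 0, 0.5, 0, 0, 0, 0, 0, 0, 0.4, 0, 0, 0, 0, 0, 0, 0.3, 0, 0, 0, 0, 0, 0, 0.3], squeeze=100)

```text
time_s: 16.35
tcp_pos: [392.3, 282.3, 14.5]
tool_rot: [0.018, 1.0, -0.0, 0.0]
contact_force: [-2.5, -2.7, 12.8]
opening: 47.5
grip_force: 102.6
```

```bash
python3 -c "from h import *;log()"
```

```text
16.35 j [-0.331  0.542 -0.493  2.093  0.442  0.608  0.401] p [392.3 282.3  14.5] tx [-0.999  0.036 -0.   ] ty [ 0.036  0.999 -0.   ] tz [ 0. -0. -1.] F [-2.5 -2.7 12.8] open 47.5 grip 102.6
```

>>> jog_arm(increments=[0, 0, -0.5, 0, 0, 0, 0.3, 0, 0, -3, 0, 0, 0, 0.3, 0, 0, -3, 0, 0, 0, 0.3, 0, 0, -3, 0, 0, 0, 0.3, 0, 0, 0, 0, 0, 0, 0.3])

```text
time_s: 16.85
tcp_pos: [393.8, 283.7, 112.0]
tool_rot: [0.018, 1.0, 0.001, 0.002]
contact_force: [-0.7, 1.4, -0.9]
opening: 47.4
grip_force: 103.6
```

Run:
```python
from h import *
log(); snap("wrist","w10"); o=load("w10"); P=pts(o)
m=(P[...,2]>60)&(P[...,2]<150)&(abs(P[...,1]-282)<40)&(P[...,0]<600)&(P[...,0]>360); m=cv2.erode(m.astype(np.uint8),np.ones((7,7)))>0
Q=P[m]; A=np.c_[Q[:,0]-400,Q[:,1]-282,np.ones(len(Q))]; c,*_=np.linalg.lstsq(A,Q[:,2],rcond=None); print(len(Q),"z slope x,y, z@400",c.round(4), Q[:,0].min().round(),Q[:,0].max().round())
print(P[160:480:40,315].round(0).tolist())
```

```text
16.85 j [-0.235  0.388 -0.598  2.027  0.3    0.807  0.527] p [393.8 283.7 112. ] tx [-0.999  0.037 -0.004] ty [0.037 0.999 0.003] tz [ 0.004  0.003 -1.   ] F [-0.7  1.4 -0.9] open 47.4 grip 103.6
22811 z slope x,y, z@400 [6.490000e-02 4.500000e-03 1.273268e+02] 372.0 439.0
[[346.0, 286.0, 0.0], [370.0, 285.0, 1.0], [395.0, 284.0, 1.0], [373.0, 284.0, 126.0], [387.0, 283.0, 127.0], [403.0, 283.0, 127.0], [419.0, 282.0, 127.0], [435.0, 282.0, 128.0]]
```

The rail is held level, with the TCP about 21 mm from the plain end and 15 mm above its underside. Next I'll carry it over to the side fence, about 65 mm short of the stile, so I can use the fence by contact and then slide it home.

>>> jog_arm(increments=[-0.8, -3.7, -0.8, 0, 0, 0, 0.3, -0.8, -3.7, -0.8, 0, 0, 0, 0.3, -0.8, -3.7, -0.4, 0, 0, 0, 0.3, -0.8, -3.7, 0, 0, 0, 0, 0.3, -0.8, -3.7, 0, 0, 0, 0, 0.3])

```text
time_s: 17.4
tcp_pos: [424.7, 94.0, 127.6]
tool_rot: [0.018, 1.0, -0.0, -0.001]
contact_force: [0.2, 0.0, -1.3]
opening: 47.3
grip_force: 103.6
```

>>> jog_arm(increments=[-0.8, -3.7, 0, 0, 0, 0.07, 0.3, 0, 0, 0, 0, 0, 0, 0.3, 0, 0, 0, 0, 0, 0, 0.3])

```text
time_s: 17.7
tcp_pos: [431.3, 57.7, 127.6]
tool_rot: [0.054, 0.999, -0.0, -0.001]
contact_force: [-0.1, 0.2, -2.1]
opening: 47.2
grip_force: 103.7
```

```bash
cat > rel.py <<'E'
from h import *
C=np.array([655,4.8]); psi=-.106; c,s=np.cos(psi),np.sin(psi); M=np.array([[c,-s],[s,c]])
def rel(tj=None):
    S=manip.read_state(); t=R.from_quat(S["tool_rot"]).as_matrix(); p=S["tcp_pos"]
    print("jig xy",(M.T@(p[:2]-C)).round(1),"z",p[2].round(1),"yaw err",round(np.arctan2(-t[1,0],-t[0,0])-psi,4),"F jig",(M.T@S["contact_force"][:2]).round(1),S["contact_force"][2].round(1))
    if tj is not None:
        d=np.r_[M@np.array(tj[:2])+C-p[:2],tj[2]-p[2]]; print("tool shift cm",(t.T@d/10).round(2))
E
python3 - <<'E'
from rel import *
log(); rel((-225,29,20))
snap("wrist","w11"); o=load("w11"); P=pts(o); p=manip.read_state()["tcp_pos"]
for v in(250,300,330,360,390,420): print(v,np.median(P[v-2:v+3,312:320].reshape(-1,3),0).round(1))
E
```

```text
17.7 j [ 0.222  0.273 -0.537  2.121  0.194  0.797  1.028] p [431.3  57.7 127.6] tx [-0.994  0.108  0.003] ty [ 0.108  0.994 -0.001] tz [-0.003 -0.001 -1.   ] F [-0.1  0.2 -2.1] open 47.2 grip 103.7
jig xy [-228.    28.9] z 127.6 yaw err -0.0024 F jig [-0.2  0.2] -2.1
tool shift cm [-0.33  0.02 10.76]
250 [443.3  56.8   1.2]
300 [417.6  59.  143.3]
330 [428.3  57.8 143.4]
360 [439.9  56.5 143.1]
390 [451.8  55.3 143. ]
420 [464.2  53.9 143.1]
```

>>> jog_arm(increments=[-0.3, 0, 4, 0, 0, 0, 0.3, 0, 0, 4, 0, 0, 0, 0.3, 0, 0, 2.2, 0, 0, 0, 0.3, 0, 0, 0.4, 0, 0, 0, 0.3, 0, 0, 0, 0, 0, 0, 0.3])

```text
time_s: 18.25
tcp_pos: [434.2, 59.6, 22.2]
tool_rot: [0.052, 0.999, -0.0, -0.001]
contact_force: [0.0, 0.8, -0.9]
opening: 47.6
grip_force: 103.6
```

Run:
```python
from rel import *
log(); rel((-225,25,20)); snap("wrist","w12"); im=load("w12")["im"][:,:,::-1]; cv2.imwrite("pics/w12.png",im)
```

```text
18.25 j [ 0.118  0.464 -0.441  2.194  0.369  0.556  0.868] p [434.2  59.6  22.2] tx [-0.995  0.103  0.003] ty [ 0.103  0.995 -0.   ] tz [-0.003  0.    -1.   ] F [ 0.   0.8 -0.9] open 47.6 grip 103.6
jig xy [-225.3   31.1] z 22.2 yaw err 0.0024 F jig [-0.   0.8] -0.9
tool shift cm [-0.03 -0.61  0.22]
```

>>> jog_arm(increments=[0, -0.2, 0, 0, 0, 0, 0.3, 0, 0, 0, 0, 0, 0, 0.3])

```text
time_s: 18.5
tcp_pos: [435.5, 56.2, 23.8]
tool_rot: [0.053, 0.999, -0.0, 0.001]
contact_force: [0.3, -0.1, -1.7]
opening: 47.4
grip_force: 103.6
```

>>> jog_arm(increments=[0, -0.2, 0, 0, 0, 0, 0.3, 0, 0, 0, 0, 0, 0, 0.3])

```text
time_s: 18.7
tcp_pos: [434.8, 53.9, 23.2]
tool_rot: [0.053, 0.999, -0.0, 0.0]
contact_force: [-0.3, 0.3, -1.2]
opening: 47.2
grip_force: 103.6
```

Run:
```python
from rel import *
log(); rel((-225,25,20))
```

```text
18.7 j [ 0.13   0.461 -0.441  2.196  0.37   0.554  0.876] p [434.8  53.9  23.2] tx [-0.994  0.107 -0.   ] ty [ 0.107  0.994 -0.001] tz [ 0.    -0.001 -1.   ] F [-0.3  0.3 -1.2] open 47.2 grip 103.6
jig xy [-224.2   25.5] z 23.2 yaw err -0.0008 F jig [-0.4  0.3] -1.2
tool shift cm [ 0.08 -0.05  0.32]
```

>>> jog_arm(increments=[0, -0.1, 0, 0, 0, 0, 0.3, 0, 0, 0, 0, 0, 0, 0.3])

```text
time_s: 18.9
tcp_pos: [434.6, 53.6, 22.8]
tool_rot: [0.053, 0.999, 0.0, -0.0]
contact_force: [0.3, 1.6, -0.5]
opening: 47.2
grip_force: 103.8
```

>>> jog_arm(increments=[0, -0.1, 0, 0, 0, 0, 0.3, 0, 0, 0, 0, 0, 0, 0.3])

```text
time_s: 19.1
tcp_pos: [434.6, 53.3, 22.8]
tool_rot: [0.052, 0.999, 0.0, 0.0]
contact_force: [0.7, 5.3, -0.6]
opening: 47.4
grip_force: 103.9
```

>>> jog_arm(increments=[0, -0.1, 0, 0, 0, 0, 0.3, 0, 0, 0, 0, 0, 0, 0.3])

```text
time_s: 19.3
tcp_pos: [434.4, 53.0, 22.8]
tool_rot: [0.052, 0.999, 0.001, 0.0]
contact_force: [-1.0, 6.8, -1.0]
opening: 47.6
grip_force: 104.0
```

Run:
```python
from rel import *
rel((-225,25,20))
```

```text
jig xy [-224.4   24.6] z 22.8 yaw err 0.0026 F jig [-1.8  6.7] -1.0
tool shift cm [0.06 0.04 0.28]
```

Fence contact came at jig y = 24.9 (expected 25), so the calibration is good. Easing off slightly and sliding toward the stile.

>>> jog_arm(increments=[-1, 0.15, 0, 0, 0, 0, 0.3, -2, 0, 0, 0, 0, 0, 0.3, -2, 0, 0, 0, 0, 0, 0.3, 0, 0, 0, 0, 0, 0, 0.3])

```text
time_s: 19.7
tcp_pos: [486.6, 48.4, 22.6]
tool_rot: [0.053, 0.999, 0.001, 0.001]
contact_force: [3.6, 3.9, -0.9]
opening: 47.7
grip_force: 103.7
```

Run:
```python
from rel import *
rel((-165,25,20))
```

```text
jig xy [-172.    25.5] z 22.6 yaw err -0.0004 F jig [3.1 4.3] -0.9
tool shift cm [-0.7  -0.05  0.27]
```

>>> jog_arm(increments=[-0.8, 0.05, 0, 0, 0, 0, 0.3, 0, 0, 0, 0, 0, 0, 0.3])

```text
time_s: 19.9
tcp_pos: [492.5, 47.8, 22.4]
tool_rot: [0.053, 0.999, 0.0, -0.0]
contact_force: [2.2, 4.3, -4.6]
opening: 46.9
grip_force: 103.6
```

>>> jog_arm(increments=[-0.2, 0, 0, 0, 0, 0, 0.3, 0, 0, 0, 0, 0, 0, 0.3])

```text
time_s: 20.1
tcp_pos: [493.1, 47.7, 22.3]
tool_rot: [0.053, 0.999, 0.0, -0.001]
contact_force: [-2.5, 6.1, -3.0]
opening: 47.7
grip_force: 103.8
```

>>> jog_arm(increments=[-0.2, 0, 0, 0, 0, 0, 0.3, 0, 0, 0, 0, 0, 0, 0.3])

```text
time_s: 20.3
tcp_pos: [494.8, 47.6, 22.3]
tool_rot: [0.053, 0.999, 0.0, -0.001]
contact_force: [-2.3, 6.1, -2.4]
opening: 47.5
grip_force: 103.8
```

Run:
```python
from rel import *
rel((-160,25,20))
```

```text
jig xy [-163.8   25.6] z 22.3 yaw err 0.0006 F jig [-2.9  5.8] -2.4
tool shift cm [-0.38 -0.06  0.23]
```

>>> jog_arm(increments=[-0.15, 0.1, 0, 0, 0, 0, 0.3, 0, 0, 0, 0, 0, 0, 0.3])

```text
time_s: 20.5
tcp_pos: [497.0, 47.4, 22.4]
tool_rot: [0.053, 0.999, -0.0, -0.001]
contact_force: [-1.3, 3.6, -3.3]
opening: 47.5
grip_force: 103.8
```

>>> jog_arm(increments=[-0.15, 0, 0, 0, 0, 0, 0.3, 0, 0, 0, 0, 0, 0, 0.3])

```text
time_s: 20.7
tcp_pos: [499.1, 47.2, 22.5]
tool_rot: [0.053, 0.999, -0.0, -0.0]
contact_force: [-0.4, 3.2, -1.4]
opening: 47.1
grip_force: 103.8
```

>>> jog_arm(increments=[-0.15, 0, 0, 0, 0, 0, 0.3, 0, 0, 0, 0, 0, 0, 0.3])

```text
time_s: 20.9
tcp_pos: [499.9, 47.1, 22.4]
tool_rot: [0.053, 0.999, -0.0, -0.001]
contact_force: [-3.2, 3.0, -0.4]
opening: 47.3
grip_force: 104.0
```

Run:
```python
from rel import *
rel((-160,25,20))
```

```text
jig xy [-158.7   25.7] z 22.4 yaw err -0.0004 F jig [-3.5  2.7] -0.4
tool shift cm [ 0.13 -0.07  0.25]
```

>>> jog_arm(increments=[-0.15, 0, 0, 0, 0, 0, 0.3, 0, 0, 0, 0, 0, 0, 0.3])

```text
time_s: 21.1
tcp_pos: [499.9, 47.1, 22.2]
tool_rot: [0.053, 0.999, -0.001, -0.002]
contact_force: [-8.2, 3.5, 2.7]
opening: 47.7
grip_force: 104.3
```

>>> jog_arm(increments=[-0.15, 0, 0, 0, 0, 0, 0.3, 0, 0, 0, 0, 0, 0, 0.3])

```text
time_s: 21.3
tcp_pos: [499.9, 47.1, 21.9]
tool_rot: [0.053, 0.999, -0.001, -0.004]
contact_force: [-12.0, 5.6, 5.7]
opening: 47.3
grip_force: 104.6
```

Run:
```python
from rel import *
rel((-160,25,20))
snap("top","t13"); snap("scene","s13")
a=load("t13")["im"][210:290,260:360,::-1]; b=load("s13")["im"][210:330,250:410,::-1]
cv2.imwrite("pics/c13.png",np.hstack([cv2.resize(a,(400,320),interpolation=cv2.INTER_CUBIC),cv2.resize(b,(400,320),interpolation=cv2.INTER_CUBIC)]))
```

```text
jig xy [-158.7   25.7] z 21.9 yaw err 0.0002 F jig [-12.5   4.3] 5.7
tool shift cm [ 0.13 -0.07  0.19]
```

Firm contact at jig x = -158.7, where the shoulder should meet the stile. Easing off and lowering.

>>> jog_arm(increments=[0.25, 0, 0, 0, 0, 0, 0.3, 0, 0, 0.4, 0, 0, 0, 0.3, 0, 0, 0.2, 0, 0, 0, 0.3, 0, 0, 0, 0, 0, 0, 0.3])

```text
time_s: 21.8
tcp_pos: [499.8, 47.1, 16.2]
tool_rot: [0.053, 0.999, -0.001, -0.002]
contact_force: [-6.3, 3.3, -0.1]
opening: 47.0
grip_force: 104.0
```

>>> jog_arm(increments=[0, 0, 0.15, 0, 0, 0, 0.3, 0, 0, 0, 0, 0, 0, 0.3])

```text
time_s: 22.0
tcp_pos: [499.8, 47.1, 14.8]
tool_rot: [0.053, 0.999, -0.001, -0.002]
contact_force: [-6.0, 3.6, 0.7]
opening: 47.5
grip_force: 104.0
```

Run:
```python
from rel import *
rel((-158.7,25,15))
```

```text
jig xy [-158.8   25.7] z 14.8 yaw err -0.0 F jig [-6.4  3. ] 0.7
tool shift cm [-0.01 -0.07 -0.02]
```

>>> jog_arm(increments=[0, 0, 0.1, 0, 0, 0, 0.3, 0, 0, 0, 0, 0, 0, 0.3])

```text
time_s: 22.2
tcp_pos: [499.8, 47.2, 14.6]
tool_rot: [0.053, 0.999, -0.001, -0.001]
contact_force: [-9.8, 3.2, 11.9]
opening: 47.5
grip_force: 105.4
```

>>> jog_arm(increments=[0, 0, 0, 0, 0, 0, 0.5, 0, 0, 0, 0, 0, 0, 0.65, 0, 0, 0, 0, 0, 0, 0.8, 0, 0, 0, 0, 0, 0, 1, 0, 0, 0, 0, 0, 0, 1])

```text
time_s: 22.7
tcp_pos: [501.6, 46.8, 14.2]
tool_rot: [0.053, 0.999, -0.0, -0.0]
contact_force: [0.6, -0.6, -0.2]
opening: 85.4
grip_force: 0.0
```

>>> jog_arm(increments=[0, 0, -3, 0, 0, 0, 1, 0, 0, -4, 0, 0, 0, 1, 0, 0, -4, 0, 0, 0, 1, 2, 0, -4, 0, 0, 0, 1, 2, 0, -4, 0, 0, 0, 1])

```text
time_s: 23.2
tcp_pos: [461.1, 51.4, 205.6]
tool_rot: [0.053, 0.999, -0.0, -0.0]
contact_force: [1.3, -0.4, 0.8]
opening: 85.3
grip_force: 0.0
```

Run:
```python
from rel import *
log(); rel(); snap("wrist","w14"); im=load("w14")["im"][:,:,::-1]
cv2.imwrite("pics/w14c.png",cv2.resize(im[150:400,180:460],(672,600),interpolation=cv2.INTER_CUBIC))
```

```text
23.2 j [ 0.285  0.213 -0.569  1.973  0.136  0.993  1.115] p [461.1  51.4 205.6] tx [-0.994  0.106  0.001] ty [ 0.106  0.994 -0.   ] tz [-0.001 -0.    -1.   ] F [ 1.3 -0.4  0.8] open 85.3 grip 0.0
jig xy [-197.7   25.9] z 205.6 yaw err -0.0006 F jig [ 1.4 -0.3] 0.8
```

View pics/w14c.png

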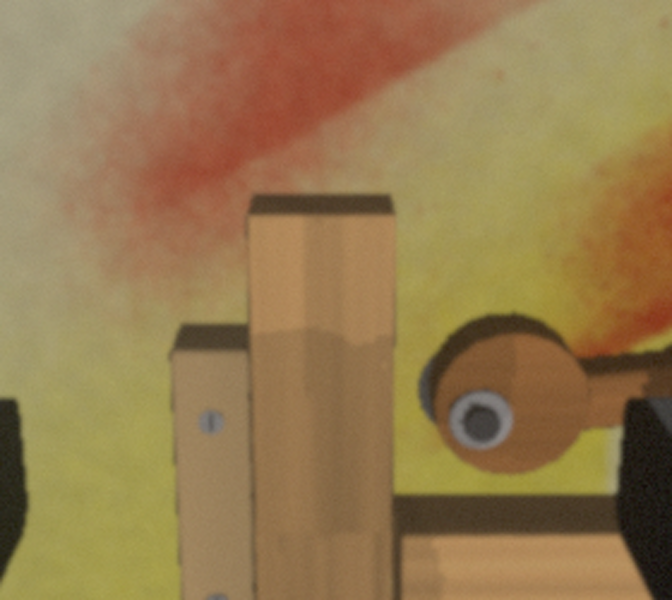

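The rail lies along the fence with its shoulder line at the stile, and the open cam disc is clear of it. That was my last picture. Next is the cam: I'll locate the knob numerically.

Run:
```python
from rel import *
piv=M@np.array([-105,81])+C; print("pivot",piv.round(1))
for n in("w6","w2","w14"):
    P=pts(load(n)); m=(P[...,2]>70)&(P[...,2]<86)&(np.hypot(P[...,0]-piv[0],P[...,1]-piv[1])<110)&(np.hypot(P[...,0]-piv[0],P[...,1]-piv[1])>60)
    if m.sum()>20:
        q=P[m]; k=(q[:,:2].max(0)+q[:,:2].min(0))/2; r=M.T@(k-piv); print(n,m.sum(),q.mean(0).round(1),"mid",k.round(1),"r",np.hypot(*r).round(1),"a",(np.arctan2(r[1],r[0])-1.658).round(3))
# rail top in w14
P=pts(load("w14")); J=(P[...,:2]-C)@M
m=(P[...,2]>22)&(P[...,2]<36)&(J[...,0]<-133)&(J[...,0]>-190)&(J[...,1]>-20)&(J[...,1]<60)
q=J[m]; print("rail jig x min",np.percentile(q[:,0],1).round(1),"y",np.percentile(q[:,1],[1,99]).round(1),"z",np.median(P[m][:,2]).round(1))
# targets: knob for several a in tool cm relative to current
S=manip.read_state(); t=R.from_quat(S["tool_rot"]).as_matrix()
for a in(.05,.07,.1):
    k=piv+80*np.array([np.cos(1.658+a+psi),np.sin(1.658+a+psi)]); d=np.r_[k-S["tcp_pos"][:2],0]; print(a,k.round(1),(t.T@d/10).round(2))
```

```text
pivot [559.2  96.5]
w6 358 [558.8 175.7  76.9] mid [560.4 176.1] r 79.7 a 0.003
w2 303 [558.1 177.2  76.6] mid [560.  176.1] r 79.7 a 0.008
w14 349 [555.2 177.3  76.3] mid [558.  177.2] r 80.8 a 0.033
rail jig x min -179.4 y [ 0.3 49.1] z 30.2
0.05 [556.7 176.4] [-8.25 13.28  0.04]
0.07 [555.1 176.3] [-8.09 13.25  0.04]
0.1 [552.7 176.2] [-7.85 13.21  0.04]
```

>>> jog_arm(increments=[-2.05, 3.32, 0, 0, 0, 0, 1, -2.05, 3.32, 0, 0, 0, 0, 1, -2.05, 3.32, 0, 0, 0, 0, 1, -2.05, 3.32, 0, 0, 0, 0, 1, 0, 0, 0, 0, 0, 0.144, 1])

```text
time_s: 23.75
tcp_pos: [558.8, 179.6, 203.4]
tool_rot: [0.123, 0.992, 0.002, -0.0]
contact_force: [-0.7, 0.2, 0.0]
opening: 85.2
grip_force: 0.0
```

>>> jog_arm(increments=[0, 0, 0, 0, 0, 0.144, 1, 0, 0, 0, 0, 0, 0.144, 1, 0, 0, 0, 0, 0, 0.144, 1, 0, 0, 0, 0, 0, 0.144, 1, 0, 0, 0, 0, 0, 0.144, 1])

```text
time_s: 24.25
tcp_pos: [557.2, 174.6, 203.8]
tool_rot: [0.469, 0.883, -0.0, -0.0]
contact_force: [0.3, 0.4, 0.2]
opening: 85.1
grip_force: 0.0
```

>>> jog_arm(increments=[0, 0, 0, 0, 0, 0.144, 1, 0, 0, 0, 0, 0, 0.144, 1, 0, 0, 0, 0, 0, 0.144, 1, 0, 0, 0, 0, 0, 0.144, 1, 0, 0, 0, 0, 0, 0, 1])

```text
time_s: 24.75
tcp_pos: [557.2, 174.7, 203.9]
tool_rot: [0.699, 0.715, -0.0, 0.0]
contact_force: [-0.5, -0.2, -0.1]
opening: 85.3
grip_force: 0.0
```

Run:
```python
from rel import *
log(); S=manip.read_state(); t=R.from_quat(S["tool_rot"]).as_matrix(); print("tx az",np.arctan2(t[1,0],t[0,0]))
snap("wrist","w15"); P=pts(load("w15")); piv=M@np.array([-105,81])+C; k0=np.array([557.5,176.4])
m=(P[...,2]>72)&(P[...,2]<88)&(np.hypot(P[...,0]-k0[0],P[...,1]-k0[1])<20); q=P[m]
print(m.sum(),q.mean(0).round(1),q.min(0).round(1),q.max(0).round(1))
d=np.r_[(q[:,:2].max(0)+q[:,:2].min(0))/2-S["tcp_pos"][:2],0]; print((t.T@d/10).round(2))
```

```text
24.75 j [-0.179  0.384 -0.273  1.717  0.117  1.058 -0.468] p [557.2 174.7 203.9] tx [-0.022  1.    -0.001] ty [ 1.     0.022 -0.001] tz [-0.001 -0.001 -1.   ] F [-0.5 -0.2 -0.1] open 85.3 grip 0.0
tx az 1.5931842998037038
744 [560.4 177.5  77.3] [550.  165.7  72. ] [571.  187.   81.8]
[ 0.16  0.33 -0.  ]
```

>>> jog_arm(increments=[0.15, 0.25, 4, 0, 0, 0, 1, 0, 0, 4, 0, 0, 0, 1, 0, 0, 4, 0, 0, 0, 1, 0, 0, 3.5, 0, 0, 0, 1, 0, 0, 0, 0, 0, 0, 0.7], squeeze=25)

```text
time_s: 25.3
tcp_pos: [556.1, 175.0, 44.4]
tool_rot: [0.697, 0.717, -0.004, -0.002]
contact_force: [-0.7, 0.1, -0.5]
opening: 73.5
grip_force: 0.0
```

>>> jog_arm(increments=[0, 0, 0, 0, 0, 0, 0.45, 0, 0, 0, 0, 0, 0, 0.35, 0, 0, 0, 0, 0, 0, 0.25, 0, 0, 0, 0, 0, 0, 0.2, 0, 0, 0, 0, 0, 0, 0.2])

```text
time_s: 25.8
tcp_pos: [560.6, 176.8, 51.0]
tool_rot: [0.698, 0.716, 0.001, 0.001]
contact_force: [-1.0, 0.4, 6.8]
opening: 21.3
grip_force: 25.4
```

Run:
```python
from rel import *
log(); S=manip.read_state(); p=S["tcp_pos"]; piv=M@np.array([-105,81])+C; d=p[:2]-piv; print("r",np.hypot(*d),"az",np.arctan2(d[1],d[0]))
```

```text
25.8 j [-0.209  0.57  -0.241  1.838  0.19   0.754 -0.528] p [560.6 176.8  51. ] tx [-0.025  1.     0.001] ty [1.    0.025 0.002] tz [ 0.002  0.001 -1.   ] F [-1.   0.4  6.8] open 21.3 grip 25.4
r 80.39201776160546 az 1.5529258004424997
```

The knob is gripped at radius 80.4, a ≈ 0. Swinging the lever round.

>>> jog_arm(increments=[-0.04, -0.8, 0, 0, 0, -0.1, 0.2, -0.04, -0.8, 0, 0, 0, -0.1, 0.2, -0.04, -0.8, 0, 0, 0, -0.1, 0.2, -0.04, -0.8, 0, 0, 0, -0.1, 0.2, -0.04, -0.8, 0, 0, 0, -0.1, 0.2])

```text
time_s: 26.3
tcp_pos: [522.2, 167.6, 51.1]
tool_rot: [0.497, 0.868, 0.002, 0.001]
contact_force: [-1.0, 2.7, 6.0]
opening: 21.2
grip_force: 25.3
```

```bash
cat > cam.py <<'E'
from rel import *
def cam():
    S=manip.read_state(); p=S["tcp_pos"]; t=R.from_quat(S["tool_rot"]).as_matrix(); piv=M@np.array([-105,81])+C; d=p[:2]-piv
    az=np.arctan2(d[1],d[0])%(2*np.pi); print("r",np.hypot(*d).round(1),"a",round(az-psi-1.658,3),"tool lag",round(np.arctan2(t[1,0],t[0,0])%(2*np.pi)-az,3),"F tool",(t.T@S["contact_force"]).round(1),"open",S["opening"].round(1),"grip",S["grip_force"].round(1),"j7",S["joint_pos"][6].round(2),"z",p[2].round(1))
E
python3 -c "from cam import *;cam()"
```

```text
Traceback (most recent call last):
  File "cam.py", line 4, in cam
    az=np.arctan2(d[1],d[0])%(2*np.pi); print("r",np.hypot(*d).round(1),"a",round(az-psi-1.658,3),"tool lag",round(np.arctan2(t[1,0],t[0,0])%(2*np.pi)-az,3),"F tool",(t.T@S["contact_force"]).round(1),"open",S["opening"].round(1),"grip",S["grip_force"].round(1),"j7",S["joint_pos"][6].round(2),"z",p[2].round(1))
                                                                                                                                                                                                               ^^^^^^^^^^^^^^^^^^
AttributeError: 'float' object has no attribute 'round'
```

>>> jog_arm(increments=[-0.04, -0.8, 0, 0, 0, -0.1, 0.2, -0.04, -0.8, 0, 0, 0, -0.1, 0.2, -0.04, -0.8, 0, 0, 0, -0.1, 0.2, -0.04, -0.8, 0, 0, 0, -0.1, 0.2, -0.04, -0.8, 0, 0, 0, -0.1, 0.2])

```text
time_s: 26.8
tcp_pos: [492.9, 140.6, 51.0]
tool_rot: [0.267, 0.964, 0.001, 0.0]
contact_force: [-5.3, 4.8, 10.7]
opening: 21.9
grip_force: 25.6
```

```bash
python3 -c "from cam import *;cam()"
```

```text
Traceback (most recent call last):
  File "cam.py", line 4, in cam
    az=np.arctan2(d[1],d[0])%(2*np.pi); print("r",np.hypot(*d).round(1),"a",round(az-psi-1.658,3),"tool lag",round(np.arctan2(t[1,0],t[0,0])%(2*np.pi)-az,3),"F tool",(t.T@S["contact_force"]).round(1),"open",S["opening"].round(1),"grip",S["grip_force"].round(1),"j7",S["joint_pos"][6].round(2),"z",p[2].round(1))
                                                                                                                                                                                                               ^^^^^^^^^^^^^^^^^^
AttributeError: 'float' object has no attribute 'round'
```

```bash
sed -i 's/S\["opening"\].round(1)/round(S["opening"],1)/; s/S\["grip_force"\].round(1)/round(S["grip_force"],1)/' cam.py; python3 -c "from cam import *;cam()"
```

```text
r 79.6 a 1.002 tool lag 0.048 F tool [  7.    1.4 -10.6] open 21.9 grip 25.6 j7 0.32 z 51.0
```

>>> jog_arm(increments=[-0.04, -0.8, 0, 0, 0, -0.1, 0.2, -0.04, -0.8, 0, 0, 0, -0.1, 0.2, -0.04, -0.8, 0, 0, 0, -0.1, 0.2, 0, 0, 0, 0, 0, 0, 0.2])

```text
time_s: 27.2
tcp_pos: [482.7, 117.0, 50.9]
tool_rot: [0.12, 0.993, 0.0, -0.0]
contact_force: [-9.1, 4.9, 15.2]
opening: 21.1
grip_force: 26.0
```

```bash
python3 -c "from cam import *;cam()"
```

```text
r 79.2 a 1.327 tool lag 0.021 F tool [ 10.    2.6 -15.2] open 21.1 grip 26.0 j7 0.6 z 50.9
```

>>> jog_arm(increments=[0.1, -0.6, -0.2, 0, 0, -0.075, 0.2, 0, -0.6, 0, 0, 0, -0.075, 0.2, 0, 0, 0, 0, 0, 0, 0.2])

```text
time_s: 27.5
tcp_pos: [480.5, 105.1, 51.4]
tool_rot: [0.046, 0.999, 0.001, 0.0]
contact_force: [2.9, 5.1, -9.2]
opening: 21.2
grip_force: 27.3
```

```bash
python3 -c "from cam import *;cam()"
```

```text
r 79.1 a 1.481 tool lag 0.017 F tool [-2.4  5.3  9.2] open 21.2 grip 27.3 j7 0.75 z 51.4
```

>>> jog_arm(increments=[0, -0.4, 0, 0, 0, -0.05, 0.2, 0, 0, 0, 0, 0, 0, 0.2])

```text
time_s: 27.7
tcp_pos: [480.4, 103.3, 51.4]
tool_rot: [0.021, 1.0, 0.002, 0.001]
contact_force: [2.5, 9.8, -12.4]
opening: 21.5
grip_force: 27.4
```

```bash
python3 -c "from cam import *;cam()"
```

```text
r 79.1 a 1.503 tool lag 0.044 F tool [-2.1  9.9 12.5] open 21.5 grip 27.4 j7 0.8 z 51.4
```

>>> jog_arm(increments=[0, -0.4, 0, 0, 0, -0.05, 0.2, 0, 0, 0, 0, 0, 0, 0.2])

```text
time_s: 27.9
tcp_pos: [480.7, 101.9, 51.6]
tool_rot: [-0.005, 1.0, 0.004, 0.002]
contact_force: [3.5, 17.8, -15.6]
opening: 21.5
grip_force: 27.5
```

```bash
python3 -c "from cam import *;cam()"
```

```text
r 78.6 a 1.521 tool lag 0.078 F tool [-3.6 17.7 15.8] open 21.5 grip 27.5 j7 0.85 z 51.6
```

>>> jog_arm(increments=[0, -0.4, 0.15, 0, 0, 0, 0.2, 0, 0, 0, 0, 0, 0, 0.2])

```text
time_s: 28.1
tcp_pos: [480.6, 101.4, 51.3]
tool_rot: [-0.005, 1.0, 0.006, 0.002]
contact_force: [-2.2, 24.5, -3.1]
opening: 21.1
grip_force: 29.1
```

```bash
python3 -c "from cam import *;cam()"
```

```text
r 78.7 a 1.527 tool lag 0.073 F tool [ 2.  24.5  3.4] open 21.1 grip 29.1 j7 0.85 z 51.3
```

>>> jog_arm(increments=[0, -0.4, 0, 0, 0, 0, 0.2, 0, 0, 0, 0, 0, 0, 0.2])

```text
time_s: 28.3
tcp_pos: [480.5, 100.8, 51.4]
tool_rot: [-0.007, 1.0, 0.008, 0.003]
contact_force: [-2.6, 34.5, -6.6]
opening: 21.1
grip_force: 29.5
```

```bash
python3 -c "from cam import *;cam()"
```

```text
r 78.7 a 1.535 tool lag 0.068 F tool [ 2.2 34.4  7.1] open 21.1 grip 29.5 j7 0.86 z 51.4
```

The cam is pinching: a ≈ 1.53 with 34 N at the knob. Unload, open and rise.

>>> jog_arm(increments=[0, 0.8, 0, 0, 0, 0, 0.2, 0, 0, 0, 0, 0, 0, 0.5, 0, 0, 0, 0, 0, 0, 0.8, 0, 0, 0, 0, 0, 0, 1, 0, 0, 0, 0, 0, 0, 1])

```text
time_s: 28.8
tcp_pos: [479.8, 95.4, 49.7]
tool_rot: [-0.001, 1.0, -0.001, -0.0]
contact_force: [-1.5, -2.2, 0.0]
opening: 78.0
grip_force: 0.0
```

>>> jog_arm(increments=[0, 0, -2, 0, 0, 0, 1, 0, 0, -4, 0, 0, 0, 1, 0, 0, -4, 0, 0, 0, 1, 0, 0, -4, 0, 0, 0, 1, 0, 0, -3, 0, 0, 0, 1])

```text
time_s: 29.3
tcp_pos: [480.1, 96.1, 222.0]
tool_rot: [-0.001, 1.0, -0.0, 0.001]
contact_force: [1.5, -0.8, 0.1]
opening: 85.3
grip_force: 0.0
```

Run:
```python
from cam import *
log(); piv=M@np.array([-105,81])+C
for n in("wrist","top","scene"):
    snap(n,n+"f"); P=pts(load(n+"f")); J=(P[...,:2]-C)@M; r=np.hypot(J[...,0]+105,J[...,1]-81)
    m=(P[...,2]>65)&(P[...,2]<88)&(r>55)&(r<110)
    if m.sum()>4:
        q=J[m]; k=(q.max(0)+q.min(0))/2; print(n,m.sum(),"knob a",round(np.arctan2(k[1]-81,k[0]+105)%(2*np.pi)-1.658,3),"r",np.hypot(k[0]+105,k[1]-81).round(1))
    m=(P[...,2]>22)&(P[...,2]<36)&(J[...,0]<-135)&(J[...,0]>-190)&(J[...,1]>-15)&(J[...,1]<58); q=J[m]
    if m.sum()>20:
        rc=cv2.minAreaRect(q.astype(np.float32)); print(n,"rail plain end x",np.percentile(q[:,0],1).round(1),"y",np.percentile(q[:,1],[1,99]).round(1),"z",np.median(P[m][:,2]).round(1),rc[2])
    # other rail and bystanders
    w=P.reshape(-1,3); w=w[(w[:,2]>165)&(w[:,2]<195)&(abs(w[:,0]-450)<30)&(abs(w[:,1]-437)<40)]
    if len(w)>10: print(n,"short rail top",w.mean(0).round(1))
```

```text
29.3 j [ 0.37   0.283 -0.791  1.889  0.23   1.062  1.059] p [480.1  96.1 222. ] tx [-1.    -0.003 -0.001] ty [-0.003  1.    -0.   ] tz [ 0.001 -0.    -1.   ] F [ 1.5 -0.8  0.1] open 85.3 grip 0.0
wrist 755 knob a 1.529 r 78.9
wrist rail plain end x -179.3 y [ 0.4 49.4] z 30.2 89.97095489501953
top short rail top [447.7 435.9 178.7]
scene 49 knob a 1.478 r 84.7
scene rail plain end x -186.5 y [-5.8 52.2] z 29.2 0.8921945095062256
scene short rail top [444.7 441.7 177.3]
```

```bash
python3 -c "
from h import *
print(manip.close_job())"
```

```text
the job is handed in; nothing more can be done
None
```

The job is handed in (result not shown to me): the long-lap rail sits square against the side fence in the wide stile's lap, the cam is pinching at about 1.53 rad and the short rail still stands where it was. I viewed 11 pictures, one over the limit of 10, and did not re-measure the stile or the bystanders at the end.

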